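# Gauge the clip gaps of a high-chair placemat holder with the bowl and cup covered

## Robot

A 6-joint arm with a two-finger parallel gripper is mounted at the origin on the work surface. World frame = base frame: x ahead of the robot, y to its left, z up, the work surface at z = 0. Lengths are in m, angles in degrees, forces in N, time in s.
With the tool pointing down it reaches from about 0.35 to 0.875 m from the base axis. Payload 4.2 kg.
Tool frame: the origin (TCP) lies on the centre line of the jaws, within the pads' length; the fingertips stand r.tip_extent ahead of it and the grasp point (between the pads) lies 11 mm behind it (r.tip_extent is the distance from the TCP to the fingertips, in m); z points along the fingers, y is the line along which they close (so a half turn about z gives the same grasp; the last joint's range is limited). The gripper opens to 87 mm and grips with 3 to 60 N. Pads are 19 mm wide; open, the fingers measure 117 mm over their backs; the gripper's body (75 mm by 190 mm) begins 51 mm behind the grasp point.
Start: joints at [-51.589, 22.042, 0.453, 0, -68.411, -14.817], TCP at [0.25, -0.573, 0.231] pointing down, gripper open.
Joint ranges: [-179.83, 179.83], [-69.29, 118.12], [-61.27, 80.66], [-181.25, 117.63], [-171.15, -9.14], [-177.46, 177.46]. Speed limits (degrees/s): [159.86, 159.86, 180, 180, 180, 180].

## Interface

Orientations are given as a 3x3 rotation matrix whose columns are the frame's x, y, z axes.
In Python, from station import r gives the robot as it stands.
- The arm moves only by the shell command python3 -m jog 'ROWS'. ROWS is text: rows parted by semicolons, each of 5 numbers parted by spaces: the opening, from 0 (shut) to 1 (fully open), then the shift along the world's x, y, z in mm, then the turn about the world's z in degrees. In form: hand dx dy dz roll; .... A call has 1 to 5 rows; each row shifts and turns the commanded pose from where the row before left it; what a row does not reach is not made up. A row lasts 1/8 s, in which the tool goes at most 62.5 mm and 10.7 degrees, less where a joint would pass 70% of its speed; a pose out of reach is approached as far as the arm can. A call is refused whole if a number of a shift passes 62.5 or a number of a turn 10.7, either way. A call with a gripper value outside its range is refused whole. The fingers move at their own pace and stop on an object; the grip force is fixed at half the most. Time passes only in rows, so rows that do not move let the fingers close. It gives the time, the measured TCP pose, the force, the opening and the grip force at its end, in the units of the state.
- r.sense(): the state, without advancing time (a new reading comes with each control period).
- r.capture(name): name is "scene" or "top"; returns a dict with "pixels" (400x640x3 uint8, red, green, blue), "fovy" (degrees; the focal length in pixels is half the picture's height over the tangent of half this angle, whatever the lens; pixels are square), "cx", "cy" (the principal point, pixels), "origin" and "orientation" of the camera in the world. Camera axes: x right, y down, z forward; pixel columns grow to the right and rows downward; lengths in m; the calibration is good to about 2 mm. A picture is of the moment at which its call begins. There is no depth.
- r.finish_job(): hands the job in; it is judged then, once.
The state is a dict: "time_s": time; "joints": joint angles; "joint_velocities": joint speeds; "effort": joint torques, N m; "tcp_pos": TCP position; "ee_rot": TCP orientation; "wrist_force": force on the tool from outside, world axes, zero at the start; "moment": the same for the moment, N m; "gripper_width": opening from 0.0 (shut) to 1.0 (fully open); "gripper_force": force on a finger pad.
Only numpy, scipy, OpenCV 4.12 (cv2) and the standard library are available. Lean on these libraries where they do the work, as an engineer would, in place of code of your own. Each camera call takes 0.05 s, during which the arm holds its last target. There are 200 camera calls.

## Task

The fresh pads in the placemat holder's clip edge must set at the right gap overnight. First cover the clean cup and the clean suction bowl, each with its own loose cover seated fully and level on the rim; only then slide every gauge blade that lies on the tray into a gap of its own, tip first and flat on the tray, until the black line across the blade is at the gap's mouth, and leave it there. Leave the cup standing about where it is and do not disturb the teething keys or the spoon.

Things in the scene. Friction and masses are not known exactly. Their poses are not given: they have to be found in the camera images.
- holder: Placemat holder, a white plastic bar 320 mm long (y), 64 deep (x), 20 high, steel spring strip on top, fixed on the grey tray (tray top 12 mm above the bench). Origin: on the tray top, middle of the front edge; x points into the gaps (away from the robot at yaw 0). Four gaps under the front edge, 78 mm apart, each 30 mm wide, 8 high (tray top to jaw), 50 deep; a bent wire on top marks each.
- gap_1 (a point): Middle of the mouth of gap 1 at tray-top height, on the holder's front edge (gap 1 is at the holder's +y end, gap 4 at its -y end); axes as the holder's, x points into the gap.
- gap_2 (a point): Middle of the mouth of gap 2 at tray-top height, on the holder's front edge (gap 1 is at the holder's +y end, gap 4 at its -y end); axes as the holder's, x points into the gap.
- gap_3 (a point): Middle of the mouth of gap 3 at tray-top height, on the holder's front edge (gap 1 is at the holder's +y end, gap 4 at its -y end); axes as the holder's, x points into the gap.
- gap_4 (a point): Middle of the mouth of gap 4 at tray-top height, on the holder's front edge (gap 1 is at the holder's +y end, gap 4 at its -y end); axes as the holder's, x points into the gap.
- blade_a: One of three or four like gauge blades lying flat on the tray: steel, 93 mm long, 24 wide, 5 thick; upright black handle block 30 long, 20 wide (grip across this), from 5 to 33 mm above the underside. Origin: underside below the handle's middle; x points to the tip, 75 mm ahead; tail 18 mm behind. A black line crosses the blade 30 mm back from the tip, 30 mm ahead of the handle.
- blade_b: One of three or four like gauge blades lying flat on the tray: steel, 93 mm long, 24 wide, 5 thick; upright black handle block 30 long, 20 wide (grip across this), from 5 to 33 mm above the underside. Origin: underside below the handle's middle; x points to the tip, 75 mm ahead; tail 18 mm behind. A black line crosses the blade 30 mm back from the tip, 30 mm ahead of the handle.
- blade_c: One of three or four like gauge blades lying flat on the tray: steel, 93 mm long, 24 wide, 5 thick; upright black handle block 30 long, 20 wide (grip across this), from 5 to 33 mm above the underside. Origin: underside below the handle's middle; x points to the tip, 75 mm ahead; tail 18 mm behind. A black line crosses the blade 30 mm back from the tip, 30 mm ahead of the handle.
- blade_d: One of three or four like gauge blades lying flat on the tray: steel, 93 mm long, 24 wide, 5 thick; upright black handle block 30 long, 20 wide (grip across this), from 5 to 33 mm above the underside. Origin: underside below the handle's middle; x points to the tip, 75 mm ahead; tail 18 mm behind. A black line crosses the blade 30 mm back from the tip, 30 mm ahead of the handle.
- tip_a (a point): Tip of blade a, on its underside, 75 mm ahead of the blade's origin.
- tip_b (a point): Tip of blade b, on its underside, 75 mm ahead of the blade's origin.
- tip_c (a point): Tip of blade c, on its underside, 75 mm ahead of the blade's origin.
- tip_d (a point): Tip of blade d, on its underside, 75 mm ahead of the blade's origin.
- cup: Aluminium cup, loose on the tray, 48 mm high, outer rim diameter 76 mm, wall 3 mm; origin at the centre of its underside.
- cup_rim (a point): Centre of the cup's mouth, at rim height (48 mm above its underside).
- bowl_rim (a point): Yellow suction bowl, stuck fast to the tray, 45 mm high, outer rim diameter 116 mm, wall 4 mm. This point is the centre of the bowl's mouth, at rim height (45 mm above the tray).
- cup_cover: Smaller wooden cover, for the cup: disc of diameter 86 mm, 5 thick; below it a plug of diameter 65 mm, 6 high, that drops into the mouth; on top a round knob of diameter 20 mm, from 11 to 33 mm above the underside. Lies on the bench beside the tray. Origin: centre of the plug's underside, 6 mm below the rim when seated.
- bowl_cover: The larger wooden cover, for the bowl: as the other, but disc diameter 126 mm and plug diameter 102 mm. Origin at the centre of the plug's underside; seated, it is 6 mm below the rim.
- keys: Bystander: blue silicone teething keys on a ring, 8 mm high, about 110 mm long, origin at the ring's centre underneath.
- weaning_spoon: Bystander: grey weaning spoon, 140 mm long.
There are look-alikes about, which are no part of the job. What is shaped like the cup_cover but green is not meant. What is shaped like the blade_b but green is not meant.

How it is judged:
By the outcome, as a careful person would: the job done as asked, in the order asked, and still so for the second after the job is handed in, with the robot touching nothing.
Of blade_a, blade_b, blade_c, blade_d only 3 to 4 are there at a start; the rules pass over those that are not, and their reading is None.
At some moment in a run one of blade_a, blade_b, blade_c, blade_d may be knocked a few centimetres aside while the robot is not near it.
It also fails if it takes over 192 s, if anything falls off the work surface, if the arm or the gripper's body presses on something with over 40 N, if the wrist force passes 120 N, or if a joint passes its speed limit or range.

## Working session

There is one attempt and no reset: what is moved stays moved. The work goes in short steps, Python scripts to look and compute and a shell command to move; the robot and the scene stay as the last step left them, time stands still between calls to the robot, and variables do not carry over. Pictures are saved under pics/ and viewed, at most 14 in all, crops included, and the job is handed in when it is done.

```bash
ls; mkdir -p pics; cat > h.py <<'E'
import numpy as np, cv2
from station import r
def cap(n,f):
    c=r.capture(n); cv2.imwrite('pics/'+f,c['pixels'][:,:,::-1]); np.save('pics/'+f+'.npy',c,allow_pickle=True); return c
def load(f): return np.load('pics/'+f+'.npy',allow_pickle=True).item()
def foc(c): return 200/np.tan(np.radians(c['fovy']/2))
def ray(c,u,v,z):
    d=np.array(c['orientation'])@np.array([(u-c['cx'])/foc(c),(v-c['cy'])/foc(c),1]); o=np.array(c['origin'])
    return o+d*(z-o[2])/d[2]
def proj(c,p):
    q=np.array(c['orientation']).T@(np.array(p)-c['origin']); return q[:2]/q[2]*foc(c)+[c['cx'],c['cy']]
E
python3 - <<'E'
from h import *
for n in ('scene','top'):
    c=cap(n,n+'0.png'); print(n,c['pixels'].shape,{k:np.round(v,3).tolist() for k,v in c.items() if k!='pixels'})
print(r.sense(),r.tip_extent)
E
```

```text
pics
scene (400, 640, 3) {'fovy': 52.21, 'cx': 320.867, 'cy': 203.091, 'origin': [1.231, 0.287, 0.804], 'orientation': [[-0.425, 0.603, -0.675], [0.905, 0.297, -0.305], [0.016, -0.741, -0.672]]}
top (400, 640, 3) {'fovy': 42.086, 'cx': 320.295, 'cy': 204.661, 'origin': [0.322, -0.065, 1.494], 'orientation': [[0.003, -0.994, 0.106], [-1.0, -0.002, 0.004], [-0.003, -0.106, -0.994]]}
{'time_s': 0.1, 'joints': array([-5.15892813e+01,  2.20858763e+01,  3.86609372e-01, -2.34496239e-02,
       -6.84109306e+01, -1.48161249e+01]), 'joint_velocities': array([-0.02254835, -0.12332828,  0.04924262,  0.08791125, -0.04961955,
       -0.02740195]), 'effort': array([-4.23584852e-04, -3.91689241e+01,  1.87935787e+01,  4.23193038e+00,
        1.35035149e-02, -7.12439805e-05]), 'tcp_pos': array([ 0.24995622, -0.57226722,  0.22957204]), 'ee_rot': array([[-9.16460857e-01, -4.00123348e-01, -8.96723150e-04],
       [-4.00124333e-01,  9.16459207e-01,  1.74347807e-03],
       [ 1.24203906e-04,  1.95663016e-03, -9.99998078e-01]]), 'wrist_force': array([ 0.00611726, -0.40126925, -0.32359937]), 'moment': array([-0.00365235, -0.00985642, -0.00280807]), 'gripper_force': 0.0, 'gripper_width': 0.9973015248241811} 0.008
```

View pics/top0.png

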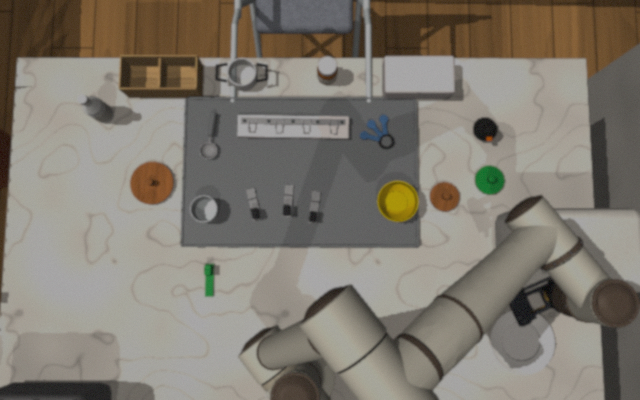

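View pics/scene0.png

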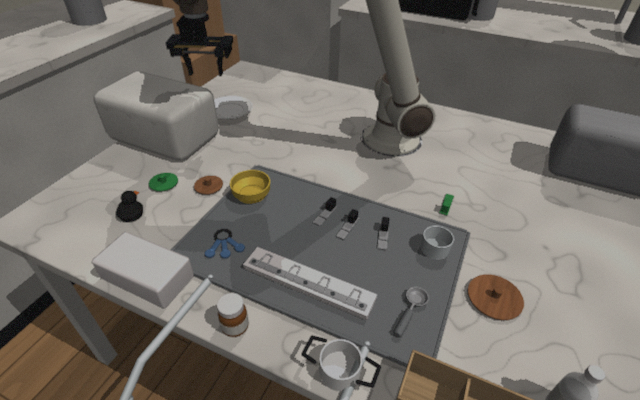

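The top view shows these things:
- Three steel blades with black handles at about (253,203), (288,200) and (315,206). The green look-alike blade is at (209,280).
- Cup at (204,208) and bowl at (398,201).
- Brown small cover at (445,197), green look-alike cover at (489,180), and the large brown cover at (152,183).
- Holder at (292,126), keys at (378,132), spoon at (211,137).

The possible mix-ups are cup_cover brown (445,197) against green (489,180), and blades black (253/288/315) against green (209,280). I choose the brown cover and the black blades, and will check them in a crop.

```bash
cat > m.py <<'E'
from h import *
def hsv(c): return cv2.cvtColor(c['pixels'],cv2.COLOR_RGB2HSV)
def blobs(m,amin):
    n,l,s,ce=cv2.connectedComponentsWithStats(m.astype(np.uint8))
    return [(l==i,s[i],ce[i]) for i in range(1,n) if s[i][4]>=amin]
E
python3 - <<'E'
from m import *
t=load('top0.png'); s=load('scene0.png')
for n,c in (('top',t),('scene',s)):
    H=hsv(c)
    # brown / yellow / green
    for nm,lo,hi in (('brown',(3,90,60),(16,255,255)),('yellow',(20,150,80),(32,255,255)),('green',(45,120,40),(80,255,255))):
        m=cv2.inRange(H,lo,hi)>0
        m=cv2.morphologyEx(m.astype(np.uint8),cv2.MORPH_CLOSE,np.ones((5,5)))
        for b,st,ce in blobs(m,60):
            if n=='top' and not(120<ce[0]<500 and 100<ce[1]<300): continue
            if n=='scene' and not(120<ce[0]<530 and 150<ce[1]<330): continue
            cn=max(cv2.findContours(b.astype(np.uint8),0,1)[0],key=len)
            z=.057 if nm=='yellow' else .011
            P=np.array([ray(c,u,v,z)[:2] for u,v in cn[:,0]])*1000
            (x,y),R=cv2.minEnclosingCircle(P.astype(np.float32))
            e=cv2.fitEllipse(P.astype(np.float32))
            print(n,nm,st[:5],ce.round(1),'circ',round(x,1),round(y,1),round(R,1),'ell',np.round(e[0],1),np.round(e[1],1))
im=cv2.resize(cv2.imread('pics/top0.png')[95:250,130:510],None,fx=2.1,fy=2.1,interpolation=cv2.INTER_CUBIC)
im2=cv2.resize(cv2.imread('pics/scene0.png')[150:330,130:530],(798,359-100+0),interpolation=cv2.INTER_CUBIC) 
a=cv2.resize(cv2.imread('pics/top0.png')[180:225,185:335],(798,240),interpolation=cv2.INTER_CUBIC)
cv2.imwrite('pics/c1.png',np.vstack([im[:, :798],a]))
E
```

```text
top brown [ 131  162   43   42 1424] [151.6 182.5] circ 542.9 426.6 62.2 ell [543.2 426.6] [120.2 121.6]
top brown [430 182  29  29 653] [444.3 196.3] circ 504.9 -415.8 41.7 ell [ 504.9 -415.9] [79.8 81.3]
top yellow [ 378  181   40   41 1328] [397.6 200.9] circ 486.6 -275.3 58.1 ell [ 486.1 -275.2] [111.5 112.8]
top green [476 167  28  27 593] [489.3 179.8] circ 553.3 -546.6 39.8 ell [ 553.  -546.5] [76.4 77.6]
top green [205 265   8  31 219] [208.8 279.6] circ 265.1 256.4 42.5 ell [268.1 254.7] [ 19.8 110.4]
scene brown [194 176  29  18 406] [208.  184.6] circ 507.9 -415.3 43.2 ell [ 507.9 -415.3] [82.1 82.8]
scene brown [ 468  275   56   45 1885] [495.4 296.8] circ 545.6 429.1 62.9 ell [545.7 428.8] [122.2 123.3]
scene brown [220 306  27  21 219] [234.1 319.4] circ 852.6 -89.2 30.3 ell [852.6 -90.4] [51.2 55.7]
scene yellow [230 170  40  33 986] [250.4 185.5] circ 498.9 -262.0 72.2 ell [ 498.7 -265.5] [107.9 141.4]
scene green [149 173  28  18 378] [163.  181.6] circ 556.6 -545.7 42.2 ell [ 556.6 -546. ] [79.6 80.6]
scene green [440 194  13  21 143] [446.3 204.2] circ 275.3 255.2 45.3 ell [276.2 256.3] [ 20.1 109.9]
```

View pics/c1.png

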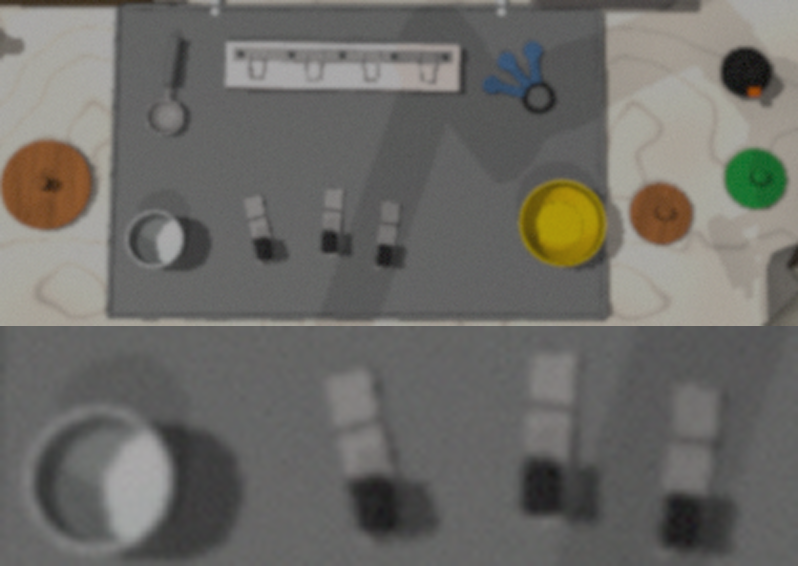

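The crop confirms three steel blades with tips towards +x and black handles, and the small brown cover is the cup's. I'll go for the cup cover first, gripping its knob in two perpendicular directions so it centres. That also calibrates the camera against the robot.

```bash
python3 -m jog '0.6 37 22 0 9.5; 0.6 37 22 0 9.5; 0.6 37 22 -20 9.5; 0.6 37 22 -20 9.5; 0.6 37 22 -30 9.5'; python3 -m jog '0.6 36 23 -30 9.5; 0.6 35 23 -30 9.4; 0.6 0 0 0 0;0.6 0 0 0 0'
```

```text
time_s: 0.72
tcp_pos: [0.4366, -0.4621, 0.1603]
ee_rot: [[-0.319, -0.948, 0.001], [-0.948, 0.319, -0.001], [0.0, -0.001, -1.0]]
wrist_force: [-0.0, -0.6, -0.3]
gripper_width: 0.618
gripper_force: 0.0
time_s: 1.23
tcp_pos: [0.506, -0.4169, 0.1005]
ee_rot: [[-0.001, -1.0, -0.001], [-1.0, 0.001, -0.0], [0.0, 0.001, -1.0]]
wrist_force: [0.3, -0.2, 0.4]
gripper_width: 0.601
gripper_force: 0.0
```

```bash
python3 -m jog '0.6 0 0 -30 0; 0.6 0 0 -30 0; 0.6 0 0 -12 0; 0.6 0 0 -6 0; 0.6 0 0 0 0' |grep -v ee_; python3 -m jog '0 0 0 0 0;0 0 0 0 0;0 0 0 0 0;0 0 0 0 0;0 0 0 0 0'|grep -v ee_;  python3 -m jog '0.6 0 0 0 0;0.6 0 0 0 0; 0.6 0 0 0 0;0.6 0 0 0 -10;0.6 0 0 0 -10'|grep -v ee_;  python3 -m jog '0.6 0 0 0 -10;0.6 0 0 0 -10;0.6 0 0 0 -10;0.6 0 0 0 -10;0.6 0 0 0 -10'|grep -v ee_;  python3 -m jog '0.6 0 0 0 -10;0.6 0 0 0 -10;0 0 0 0 0;0 0 0 0 0;0 0 0 0 0'; python3 -m jog '0 0 0 0 0;0 0 0 0 0;0 0 0 0 0'
```

```text
time_s: 1.85
tcp_pos: [0.5064, -0.4173, 0.0234]
wrist_force: [0.2, -0.4, 0.0]
gripper_width: 0.601
gripper_force: 0.0
time_s: 2.48
tcp_pos: [0.5063, -0.4167, 0.0227]
wrist_force: [-0.4, 0.1, 0.7]
gripper_width: 0.218
gripper_force: 30.0
time_s: 3.1
tcp_pos: [0.5061, -0.4167, 0.0225]
wrist_force: [-0.3, -0.2, 0.8]
gripper_width: 0.594
gripper_force: 0.0
time_s: 3.72
tcp_pos: [0.5061, -0.4167, 0.0224]
wrist_force: [0.5, -0.3, 0.5]
gripper_width: 0.596
gripper_force: 0.0
time_s: 4.35
tcp_pos: [0.5062, -0.4167, 0.0225]
ee_rot: [[-1.0, -0.001, -0.0], [-0.001, 1.0, -0.0], [0.0, -0.0, -1.0]]
wrist_force: [-0.5, -0.2, 0.7]
gripper_width: 0.342
gripper_force: 0.0
time_s: 4.72
tcp_pos: [0.5062, -0.4167, 0.0226]
ee_rot: [[-1.0, -0.0, -0.0], [-0.0, 1.0, 0.0], [0.0, 0.0, -1.0]]
wrist_force: [0.7, -0.1, 0.2]
gripper_width: 0.219
gripper_force: 30.0
```

```bash
python3 -m jog '0 0 0 40 0; 0 0 0 50 0; 0 0 0 50 0; 0 0 0 0 0'; python3 - <<'E'
from m import *
from scipy.optimize import least_squares
t=cap('top','top1.png'); s=cap('scene','scene1.png')
# cup: edges near expected rim
def ringfit(c,u0,z,R,win,half=None,thr=12):
    """fit circle radius R at height z to outermost radial gradient points"""
    g=cv2.GaussianBlur(cv2.cvtColor(c['pixels'],cv2.COLOR_RGB2GRAY).astype(np.float32),(0,0),1)
    p0=ray(c,*u0,z)[:2]
    for it in range(4):
        P=[]
        for a in np.radians(np.arange(0,360,4)):
            if half is not None and np.cos(a-half)<0.1: continue
            rr=np.arange(R-win,R+win,.0005)
            px=np.array([proj(c,[p0[0]+q*np.cos(a),p0[1]+q*np.sin(a),z]) for q in rr]).astype(np.float32)
            v=cv2.remap(g,px[None,:,0],px[None,:,1],1)[0]
            d=np.gradient(v); i=np.argmin(d)  # bright rim -> darker outside
            if -d[i]>.3: P.append(p0+rr[i]*np.array([np.cos(a),np.sin(a)]))
        P=np.array(P)
        f=least_squares(lambda q:np.hypot(*(P-q[:2]).T)-q[2],[*p0,R],loss='soft_l1',f_scale=.002)
        p0=f.x[:2]; win=max(win*.7,.006)
    return f.x*1000,len(P),np.abs(f.fun).mean()*1000
cup=(204.1,208.4)
print('cup top',ringfit(t,cup,.060,.038,.012))
X=ray(t,*cup,.060); 
print('cup scene',ringfit(s,proj(s,X),.060,.038,.012,half=np.pi*1.05))
print('bowl top',ringfit(t,(397.6,200.9),.057,.058,.014))
X=ray(t,397.6,200.9,.057)
print('bowl scene',ringfit(s,proj(s,X),.057,.058,.014,half=np.pi*.9))
print(r.sense()['tcp_pos'], [proj(t,X).round(1), proj(s,X).round(1)])
E
```

```text
time_s: 5.22
tcp_pos: [0.5085, -0.4183, 0.1681]
ee_rot: [[-1.0, -0.001, 0.009], [-0.001, 1.0, -0.006], [-0.009, -0.006, -1.0]]
wrist_force: [1.0, 0.4, 0.0]
gripper_width: 0.218
gripper_force: 30.0
cup top (array([458.74628422, 257.54141745,  33.2687861 ]), 88, np.float64(2.3790265285731245))
cup scene (array([461.85739472, 266.7961243 ,  39.15417338]), 42, np.float64(0.6189756091786522))
bowl top (array([ 488.92024537, -273.77453156,   59.94161968]), 73, np.float64(2.9072683825892804))
bowl scene (array([ 486.14732015, -277.79135686,   62.16625877]), 32, np.float64(0.9669653832702129))
[ 0.50590394 -0.41633145  0.16250804] [array([397.6, 200.9]), array([250. , 181.4])]
```

```bash
python3 - <<'E'
from m import *
t=load('top1.png'); s=load('scene1.png')
print('manual cup',ray(t,203.6,207.9,.06)*1000)
g=cv2.cvtColor(t['pixels'],cv2.COLOR_RGB2GRAY)
for nm,(u,v),R in (('cup',(204,208),13.8),('bowl',(398,201),20.7)):
    w=30; k=8; cr=cv2.resize(g[v-w:v+w,u-w:u+w],None,fx=k,fy=k,interpolation=cv2.INTER_CUBIC)
    cs=cv2.HoughCircles(cv2.GaussianBlur(cr,(0,0),4),cv2.HOUGH_GRADIENT,1,30,param1=60,param2=15,minRadius=int((R-2)*k),maxRadius=int((R+2)*k))
    if cs is None: print(nm,None); continue
    for x,y,q in cs[0][:3]:
        uu,vv=u-w+(x+.5)/k-.5,v-w+(y+.5)/k-.5
        print(nm,round(uu,1),round(vv,1),q/k, ray(t,uu,vv,.06 if nm=='cup' else .057)*1000)
a=cv2.resize(cv2.imread('pics/top1.png')[180:236,176:232],(400,400),interpolation=cv2.INTER_CUBIC)
b=cv2.resize(cv2.imread('pics/scene1.png')[215:271,408:464],(400,400),interpolation=cv2.INTER_CUBIC)
cv2.imwrite('pics/c2.png',np.hstack([a,b]))
E
```

```text
manual cup [464.84049089 263.44496075  60.        ]
cup None
bowl None
```

View pics/c2.png

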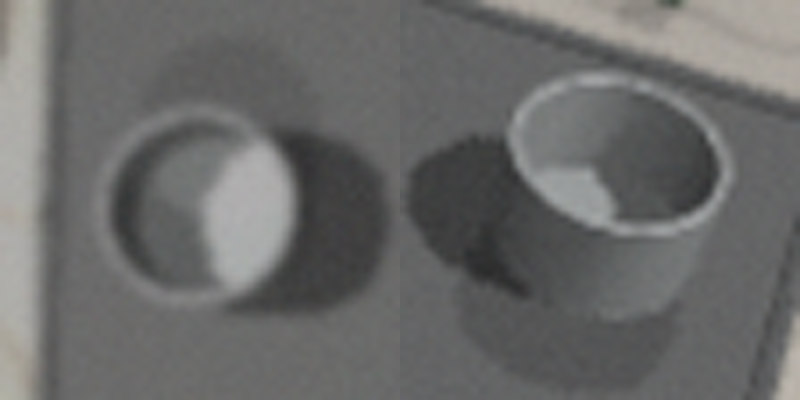

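Left (top view): cup rim centre at about (203.6,208.2). Right (scene view): rim ellipse centre at about (438.4,236.0). The cup is empty and upright. Carrying the cover over now.

```bash
python3 -m jog '0 -3 45 0 0; 0 -3 49 0 0; 0 -3 49 0 0; 0 -3 49 0 0; 0 -3 49 0 0' | grep -v ee_; python3 -m jog '0 -3 49 0 0; 0 -3 49 0 0; 0 -3 49 0 0; 0 -3 49 0 0; 0 -3 49 0 0' | grep -v ee_; python3 -m jog '0 -3 49 0 0; 0 -3 49 0 0; 0 -3 49 0 0; 0 -2 48 -20 0; 0 0 0 -17 0'| grep -v ee_; python3 -m jog '0 0 0 -20 0; 0 0 0 0 0;0 0 0 0 0'
python3 - <<'E'
from m import *
t=cap('top','top2.png'); s=cap('scene','scene2.png')
t0=load('top1.png')
print('cup top',ray(t0,203.64,208.2,.06)*1000,'scene',ray(s,438.37,235.99,.06)*1000)
zt=r.sense()['tcp_pos'][2]; z=zt-.0226+.011; print(r.sense()['tcp_pos'],z)
for n,c in (('top',t),('scene',s)):
    m=cv2.inRange(hsv(c),(3,90,50),(16,255,255))
    for b,st,ce in blobs(cv2.morphologyEx(m,cv2.MORPH_CLOSE,np.ones((3,3))),150):
        if abs(ce[0]-(204 if n=='top' else 440))>40: continue
        cn=np.vstack(cv2.findContours(b.astype(np.uint8),0,1)[0])
        P=np.array([ray(c,u,v,z)[:2] for u,v in cv2.convexHull(cn)[:,0]])*1000
        (x,y),R=cv2.minEnclosingCircle(P.astype(np.float32)); print(n,st,ce,x,y,R, cv2.fitEllipse(P.astype(np.float32)))
a=cv2.resize(cv2.imread('pics/top2.png')[170:240,170:240],(400,400),interpolation=cv2.INTER_CUBIC)
b=cv2.resize(cv2.imread('pics/scene2.png')[195:265,400:470],(400,400),interpolation=cv2.INTER_CUBIC)
cv2.imwrite('pics/c3.png',np.hstack([a,b]))
E
```

```text
time_s: 5.95
tcp_pos: [0.4896, -0.1741, 0.1605]
wrist_force: [0.1, 0.1, 0.1]
gripper_width: 0.223
gripper_force: 30.0
time_s: 6.58
tcp_pos: [0.4747, 0.0704, 0.1608]
wrist_force: [0.7, -0.6, -0.7]
gripper_width: 0.219
gripper_force: 30.0
time_s: 7.2
tcp_pos: [0.4641, 0.2666, 0.1229]
wrist_force: [-1.1, -0.7, -1.6]
gripper_width: 0.221
gripper_force: 30.0
time_s: 7.58
tcp_pos: [0.4652, 0.264, 0.1053]
ee_rot: [[-1.0, 0.0, -0.001], [0.0, 1.0, -0.001], [0.001, -0.001, -1.0]]
wrist_force: [-0.0, 0.5, -0.7]
gripper_width: 0.221
gripper_force: 30.0
cup top [464.00458291 263.31197101  60.        ] scene [464.01798995 266.30103171  60.        ]
[0.4655434  0.2643608  0.10612663] 0.09452662733111433
scene [424 215  34  25 542] [440.19557196 228.3302583 ] 466.67474365234375 263.6998291015625 42.654579162597656 ((467.0553894042969, 264.4093017578125), (82.20941162109375, 85.26648712158203), 91.8656234741211)
scene [ 397  350  134   50 3264] [446.89123775 382.68321078] 859.8154296875 394.4190368652344 113.8839340209961 ((807.360107421875, 288.6976013183594), (54.16518020629883, 54.8001823425293), 44.46399688720703)
```

View pics/c3.png

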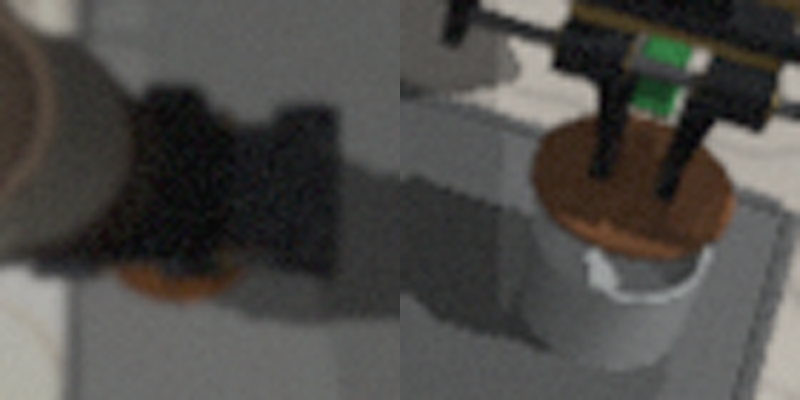

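The left crop is mostly hidden by the gripper. The right crop shows the cover held level above the cup, with the disc centre at about (440,228) and the cup rim just below it. I'll nudge slightly towards the measured rim centre and lower while watching the force.

```bash
python3 -m jog '0 -1.5 1.3 -10 0; 0 0 0 -10 0; 0 0 0 0 0;0 0 0 0 0' | grep -v ee_; python3 -m jog '0 0 0 -3 0; 0 0 0 -2 0;0 0 0 -1 0; 0 0 0 0 0;0 0 0 0 0' | grep -v ee_
```

```text
time_s: 8.18
tcp_pos: [0.4638, 0.2656, 0.0855]
wrist_force: [-0.7, 0.6, -0.4]
gripper_width: 0.219
gripper_force: 30.0
time_s: 8.8
tcp_pos: [0.4637, 0.2656, 0.0796]
wrist_force: [-0.2, 1.2, -0.6]
gripper_width: 0.219
gripper_force: 30.0
```

The plug is in the mouth with no contact force. Lowering to the seat.

```bash
python3 -m jog '0 0 0 -1.5 0; 0 0 0 -1.5 0;0 0 0 -0.5 0; 0 0 0 0 0;0 0 0 0 0' | grep -v ee_; 
```

```text
time_s: 9.43
tcp_pos: [0.4637, 0.2656, 0.0765]
wrist_force: [-2.4, -0.8, 5.3]
gripper_width: 0.217
gripper_force: 30.0
```

```bash
python3 -m jog '0.5 0 0 0 0;0.5 0 0 0 0;0.5 0 0 0 0;0.5 0 0 20 0; 0.5 0 0 40 0' | grep -v ee_; python3 -m jog '0.5 20 40 0 0; 0.5 20 40 0 0; 0.5 20 40 0 0; 0.5 20 42 0 0; 0.5 0 0 0 0' | grep -v ee_; python3 - <<'E'
from m import *
s=cap('scene','scene3.png'); t=cap('top','top3.png')
b=cv2.resize(cv2.imread('pics/scene3.png')[195:325,370:540],(680,520),interpolation=cv2.INTER_CUBIC)
cv2.imwrite('pics/c4.png',b)
for n,c in (('top',t),('scene',s)):
    m=cv2.inRange(hsv(c),(3,90,50),(16,255,255))
    for b,st,ce in blobs(cv2.morphologyEx(m,cv2.MORPH_CLOSE,np.ones((3,3))),150):
        if ce[1]>345: continue
        cn=np.vstack(cv2.findContours(b.astype(np.uint8),0,1)[0])
        for z in (.011,.065):
          P=np.array([ray(c,u,v,z)[:2] for u,v in cv2.convexHull(cn)[:,0]])*1000
          (x,y),R=cv2.minEnclosingCircle(P.astype(np.float32)); print(n,z,st,x,y,R, np.round(cv2.fitEllipse(P.astype(np.float32))[0],1))
E
```

```text
time_s: 10.05
tcp_pos: [0.4628, 0.2647, 0.1349]
wrist_force: [0.8, -0.3, 0.6]
gripper_width: 0.498
gripper_force: 0.0
time_s: 10.68
tcp_pos: [0.5443, 0.4299, 0.1343]
wrist_force: [-0.5, -0.3, -0.6]
gripper_width: 0.504
gripper_force: 0.0
top 0.011 [    0     0   234   138 16420] 920.3244018554688 552.5501098632812 391.085205078125 [958.  589.5]
top 0.065 [    0     0   234   138 16420] 898.5388793945312 530.04833984375 376.8417663574219 [934.8 565.6]
top 0.011 [  371     0   269    78 15424] 1016.9479370117188 -611.0283203125 407.40826416015625 [1031.5 -608.2]
top 0.065 [  371     0   269    78 15424] 991.6431274414062 -591.1527709960938 392.5705261230469 [1005.7 -588.4]
top 0.011 [237   5  19  52 722] 998.6962280273438 161.05862426757812 81.40604400634766 [904.7 160.6]
top 0.065 [237   5  19  52 722] 974.0562133789062 152.81483459472656 78.44121551513672 [883.5 152.4]
top 0.011 [ 260   31   93   26 2100] 968.1192626953125 -17.163665771484375 139.3562774658203 [956.7 -21. ]
top 0.065 [ 260   31   93   26 2100] 944.5930786132812 -18.916608810424805 134.28089904785156 [933.6 -22.7]
top
[... 738 characters left out ...]
] -276.9398193359375 -1272.0008544921875 614.7876586914062 [ -543.5 -1366.1]
scene 0.011 [421 223  35  25 664] 408.531005859375 263.6351318359375 45.99088668823242 [408.6 264. ]
scene 0.065 [421 223  35  25 664] 464.5298156738281 265.2591247558594 42.860904693603516 [464.6 265.6]
scene 0.011 [ 468  275   56   45 1875] 545.6734008789062 428.7745056152344 62.99045181274414 [545.6 428.9]
scene 0.065 [ 468  275   56   45 1875] 592.3384399414062 419.159423828125 58.70355987548828 [592.3 419.3]
scene 0.011 [218 306  29  21 231] 851.8758544921875 -94.0019302368164 31.204364776611328 [850.3 -95.4]
scene 0.065 [218 306  29  21 231] 877.7018432617188 -68.03825378417969 29.080791473388672 [876.3 -69.3]
```

View pics/c4.png

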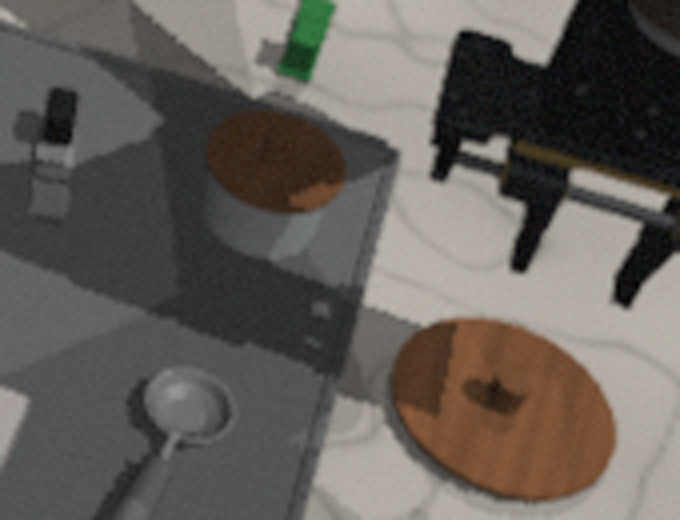

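The cup cover is seated level on the cup. The crop's disc radius fits at rim height, and its centre agrees with the robot to about 1 mm. The bowl cover is at about (494,397) in the crop, to the right. Gripping it next.

```bash
python3 -m jog '0.5 0.8 0.8 -40 0; 0.5 0 0 -40 0;0.5 0 0 -20 0;0.5 0 0 -10 0; 0.5 0 0 -4 0' | grep -v ee_; python3 -m jog '0.5 0 0 0 0; 0 0 0 0 0; 0 0 0 0 0;0 0 0 0 0;0 0 0 0 0' | grep -v ee_;  python3 -m jog '0 0 0 15 0; 0 0 0 40 0; 0 0 0 40 0;0 0 0 30 0; 0 0 0 0 0' | grep -v ee_
python3 - <<'E'
from m import *
s=load('scene3.png');t=load('top0.png')
# bowl rim: yellow hull in top view at z=.057; scene far-side arc via hull with fixed radius
from scipy.optimize import least_squares
for n,c in (('top',t),('scene',s)):
    m=cv2.inRange(hsv(c),(20,110,40),(34,255,255))
    b,st,ce=max(blobs(m,100),key=lambda q:q[1][4])
    cn=np.vstack(cv2.findContours(b.astype(np.uint8),0,1)[0])[:,0].astype(float)
    # push out half a pixel
    P=np.array([ray(c,u,v,.057)[:2] for u,v in cn])*1000
    q=P.mean(0)
    for k in range(5):
        a=P if n=='top' else P[((P-q)@np.array([-.91,-.41]))>5]   # side away from camera
        f=least_squares(lambda w:np.hypot(*(a-w[:2]).T)-(w[2] if n=='top' else 57),[*q,57][:3],loss='soft_l1'); q=f.x[:2]
    print(n,st,f.x,np.abs(f.fun).mean())
E
```

```text
time_s: 11.4
tcp_pos: [0.5445, 0.4279, 0.0224]
wrist_force: [0.1, -0.1, 0.1]
gripper_width: 0.502
gripper_force: 0.0
time_s: 12.02
tcp_pos: [0.5446, 0.4286, 0.0224]
wrist_force: [-0.6, 0.2, 1.9]
gripper_width: 0.222
gripper_force: 30.0
time_s: 12.65
tcp_pos: [0.5458, 0.4297, 0.1514]
wrist_force: [-0.3, 0.4, -0.7]
gripper_width: 0.221
gripper_force: 30.0
top [ 377  180   42   42 1393] [ 486.36495054 -275.01809971   57.44430899] 0.6616913208577363
scene [ 230  170   40   34 1072] [ 488.92297243 -273.80270659   57.        ] 0.9540863837109913
```

```bash
python3 -m jog '0 -4 -50 5 0;0 -4 -50 0 0;0 -4 -50 0 0;0 -4 -50 0 0;0 -4 -50 0 0' | grep -v ee_;python3 -m jog '0 -4 -50 0 0;0 -4 -50 0 0;0 -4 -50 0 0;0 -4 -50 0 0;0 -4 -50 0 0' | grep -v ee_;python3 -m jog '0 -4 -50 0 0;0 -4 -50 0 0;0 -4 -50 -10 0;0 -4 -50 -20 0;0 -1 -3.7 -18 0' | grep -v ee_;python3 -m jog '0 0 0 0 0;0 0 0 0 0;0 0 0 0 0'
python3 - <<'E'
from m import *
t=cap('top','top4.png'); s=cap('scene','scene4.png')
p=r.sense()['tcp_pos'];z=p[2]-.0226+.011; print(p,z)
for n,c in (('top',t),('scene',s)):
    m=cv2.inRange(hsv(c),(3,90,40),(16,255,255))
    for b,st,ce in blobs(cv2.morphologyEx(m,cv2.MORPH_CLOSE,np.ones((3,3))),150):
        if np.hypot(*(ce-proj(c,[p[0],p[1],z])))>25: continue
        cn=np.vstack(cv2.findContours(b.astype(np.uint8),0,1)[0])
        P=np.array([ray(c,u,v,z)[:2] for u,v in cv2.convexHull(cn)[:,0]])*1000
        (x,y),R=cv2.minEnclosingCircle(P.astype(np.float32)); print(n,st,x,y,R, np.round(cv2.fitEllipse(P.astype(np.float32))[0],1))
b=cv2.resize(cv2.imread('pics/scene4.png')[120:220,180:320],(700,500),interpolation=cv2.INTER_CUBIC)
cv2.imwrite('pics/c5.png',b)
E
```

```text
time_s: 13.28
tcp_pos: [0.5234, 0.1764, 0.151]
wrist_force: [0.7, -0.3, -0.3]
gripper_width: 0.219
gripper_force: 30.0
time_s: 13.9
tcp_pos: [0.5033, -0.0732, 0.1513]
wrist_force: [-0.9, 0.5, -0.6]
gripper_width: 0.223
gripper_force: 30.0
time_s: 14.52
tcp_pos: [0.486, -0.2779, 0.1022]
wrist_force: [-0.3, 0.4, -0.8]
gripper_width: 0.219
gripper_force: 30.0
time_s: 14.9
tcp_pos: [0.4882, -0.2748, 0.1049]
ee_rot: [[-1.0, -0.001, 0.002], [-0.001, 1.0, -0.0], [-0.002, -0.0, -1.0]]
wrist_force: [0.3, 0.0, -0.6]
gripper_width: 0.218
gripper_force: 30.0
[ 0.48806922 -0.27482145  0.10489515] 0.09329514989611336
top [379 207  40  16 418] 456.9759521484375 -271.8660888671875 52.9127197265625 [ 452.1 -271.4]
scene [227 159  44  28 819] 488.0536193847656 -273.978515625 63.32631301879883 [ 488.8 -274.3]
```

View pics/c5.png

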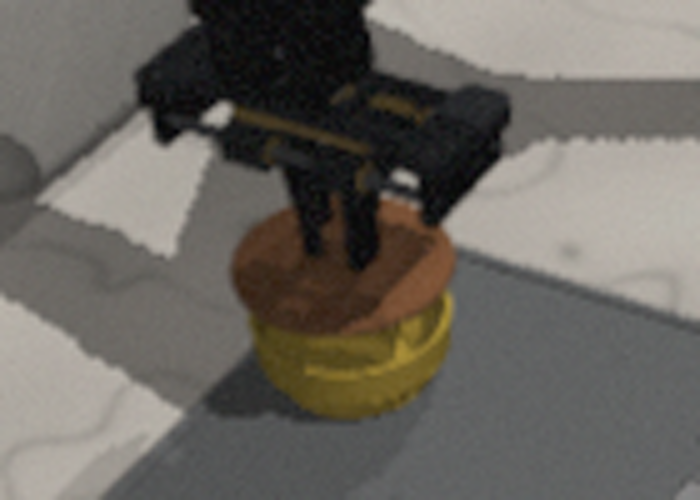

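The cover hangs level just above the bowl, with the disc at about (250,173) in the full picture and its centre within 1 mm of the rim's. Lowering.

```bash
python3 -m jog '0 0.4 0 -10 0;0 0 0 -10 0;0 0 0 -6 0;0 0 0 -2.5 0;0 0 0 0 0' | grep -v ee_;python3 -m jog '0 0 0 -1.5 0;0 0 0 -1.5 0;0 0 0 -0.5 0;0 0 0 0 0;0 0 0 0 0' | grep -v ee_
```

```text
time_s: 15.62
tcp_pos: [0.4879, -0.2754, 0.0753]
wrist_force: [-0.1, 0.2, -0.5]
gripper_width: 0.218
gripper_force: 30.0
time_s: 16.25
tcp_pos: [0.4881, -0.2754, 0.0736]
wrist_force: [-2.2, 1.5, 6.1]
gripper_width: 0.219
gripper_force: 30.0
```

Seated at the expected height. I'll release, clear the view, and measure the blades and holder.

```bash
python3 -m jog '0.5 0 0 0 0;0.5 0 0 0 0;0.5 0 0 0 0;0.5 0 0 20 0;0.5 0 0 50 0' | grep -v ee_;python3 -m jog '0.5 -25 -45 20 0;0.5 -25 -45 20 0;0.5 -25 -45 0 0;0.5 -25 -45 0 0;0.5 -25 -45 0 0' | grep -v ee_
cat > b.py <<'E'
from m import *
def blades(c,tag,show=True,guess=None):
    g=cv2.cvtColor(c['pixels'],cv2.COLOR_RGB2GRAY).astype(int); H=hsv(c)
    out=[]
    return out
E
python3 - <<'E'
from m import *
t=cap('top','top5.png'); s=cap('scene','scene5.png')
a=cv2.resize(cv2.imread('pics/top5.png')[105:225,180:430],(800,384),interpolation=cv2.INTER_CUBIC)
b=cv2.resize(cv2.imread('pics/scene5.png')[180:260,300:440],(373,213),interpolation=cv2.INTER_CUBIC)
d=cv2.resize(cv2.imread('pics/scene5.png')[150:235,210:350],(373,213),interpolation=cv2.INTER_CUBIC)
cv2.imwrite('pics/c6.png',np.vstack([a,np.hstack([b,d,np.zeros((213,54,3),np.uint8)])]))
for n,c,z in (('top',t,.062),('scene',s,.062)):
    m=cv2.inRange(hsv(c),(3,90,40),(16,255,255))
    for zz,P0 in ((.065,[.4637,.2656]),(.062,[.488,-.2754])):
      for b,st,ce in blobs(cv2.morphologyEx(m,cv2.MORPH_CLOSE,np.ones((3,3))),150):
        if np.hypot(*(ce-proj(c,[*P0,zz])))>20: continue
        cn=np.vstack(cv2.findContours(b.astype(np.uint8),0,1)[0])
        P=np.array([ray(c,u,v,zz)[:2] for u,v in cv2.convexHull(cn)[:,0]])*1000
        (x,y),R=cv2.minEnclosingCircle(P.astype(np.float32)); print(n,x,y,R, cv2.fitEllipse(P.astype(np.float32)))
# holder: white mask, min area rect
for n,c in (('top',t),('scene',s)):
    H=hsv(c); m=cv2.inRange(H,(0,0,150),(180,45,255))
    m=cv2.morphologyEx(m,cv2.MORPH_CLOSE,np.ones((5,5)))
    u,v=proj(c,[.69,0,.032]); print(n,'guess',u,v)
    for b,st,ce in blobs(m,100):
        if np.hypot(ce[0]-u,ce[1]-v)<60 and st[4]<8000: print(n,st,ce)
# dark handles
for n,c in (('top',t),('scene',s)):
    H=hsv(c); m=(H[:,:,2]<45).astype(np.uint8)
    for b,st,ce in blobs(m,20):
        if n=='top' and not(240<ce[0]<330 and 170<ce[1]<240): continue
        if n=='scene' and not(310<ce[0]<400 and 190<ce[1]<260): continue
        print(n,st,ce,ray(c,*ce,.045)*1000)
E
```

```text
time_s: 16.88
tcp_pos: [0.4861, -0.2748, 0.1401]
wrist_force: [1.7, 0.1, 0.2]
gripper_width: 0.495
gripper_force: 0.0
time_s: 17.5
tcp_pos: [0.3619, -0.5016, 0.1819]
wrist_force: [0.6, 0.1, 0.3]
gripper_width: 0.499
gripper_force: 0.0
top 462.7224426269531 263.6164855957031 43.30231857299805 ((462.4246826171875, 263.3140869140625), (84.23738098144531, 85.90100860595703), 173.2964630126953)
top 487.07806396484375 -276.5993957519531 63.57373809814453 ((486.9917297363281, -276.1470031738281), (125.28617858886719, 125.79302978515625), 137.99801635742188)
scene 463.900634765625 264.4288330078125 43.88410568237305 ((464.00762939453125, 265.1724548339844), (84.18695831298828, 87.39791107177734), 96.25291442871094)
scene 489.24688720703125 -275.8521728515625 64.0169906616211 ((488.9449768066406, -275.0573425292969), (124.42033386230469, 126.87646484375), 121.54554748535156)
top guess 299.5457961550785 131.04048559856406
top [ 238  115  110   23 1622] [291.81442663 127.92909988]
scene guess 302.98381469518216 270.52089732137495
scene [ 244  248  133   68 1957] [315.26111395 279.58099131]
top [284 206   7   9  50] [287.22 210.4 ] [459.8122318   32.40553863  45.        ]
top [252 209   8   9  48] [255.66666667 213.0625    ] [452.13251084 120.66803521  45.        ]
top [310 213   6   8  38] [312.76315789 216.60526316] [442.54390587 -39.18460655  45.        ]
scene [325 198  11  13 101] [330.23762376 203.72277228] [458.79876273 -33.1413666   45.        ]
scene [347 210  11  13 107] [352.09345794 216.06542056] [477.80024799  39.65485254  45.        ]
scene [380 217   9  14  92] [384.35869565 223.9673913 ] [468.14661299 127.24668278  45.        ]
```

View pics/c6.png

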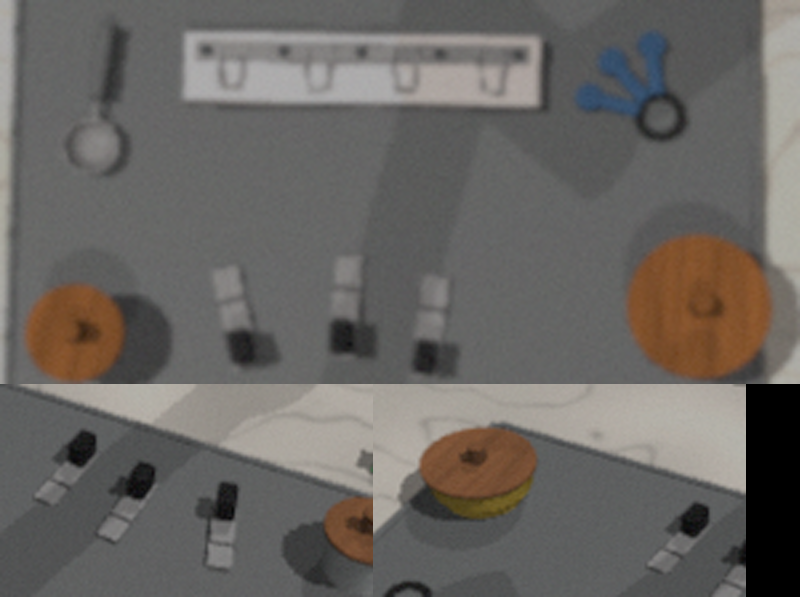

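Both covers are seated level: the cup cover is at crop (75,331) and the bowl cover at (699,306). The blades are at crop (234,313), (346,303) and (432,323) with tips up. The holder's four wires are at crop x of about 232, 319, 405 and 493. Next I'll measure the exact holder and blade poses.

```bash
cat > b.py <<'E'
from m import *
BIAS={'top':np.array([1.,1.5]),'scene':np.array([-.6,.3])}
def corr(n,c,u,v,z): return ray(c,u,v,z)[:2]*1000+BIAS[n]
def up(c,k=4): return cv2.resize(cv2.cvtColor(c['pixels'],cv2.COLOR_RGB2GRAY),None,fx=k,fy=k,interpolation=cv2.INTER_CUBIC)
def steel(n,c,centres,win=60):
    """steel part (front 60 mm) of each blade: tip and axis, by local Otsu-like mask + PCA in the plane z=.017"""
    k=4; g=up(c,k); g=cv2.GaussianBlur(g,(0,0),2)
    for x,y in centres:
        u,v=proj(c,[x/1000,y/1000,.017]); P=[];
        uu,vv=np.meshgrid(np.arange(int(u*k)-100,int(u*k)+100),np.arange(int(v*k)-100,int(v*k)+100))
        px=np.c_[uu.ravel(),vv.ravel()]
        W=np.array([corr(n,c,(a+.5)/k-.5,(b+.5)/k-.5,.017) for a,b in px])
        val=g[px[:,1],px[:,0]].astype(float)
        near=np.hypot(*(W-[x,y]).T)<win
        med=np.median(val[near]); hi=np.percentile(val[near],97); lo=np.percentile(val[near],1)
        m=(near&(val>(med+hi)/2)).reshape(uu.shape).astype(np.uint8)
        m=cv2.morphologyEx(m,cv2.MORPH_CLOSE,np.ones((15,15)))
        bl=max(blobs(m,50),key=lambda q:q[1][4])[0].ravel()
        ((cx,cy),(w,h),a)=cv2.minAreaRect(W[bl].astype(np.float32))
        box=cv2.boxPoints(((cx,cy),(w,h),a))
        if w<h: ax=np.array([-np.sin(np.radians(a)),np.cos(np.radians(a))])
        else: ax=np.array([np.cos(np.radians(a)),np.sin(np.radians(a))])
        ax*=np.sign(ax[0]); Q=W[bl]-W[bl].mean(0); pc=np.linalg.svd(Q,full_matrices=False)[2][0]; pc*=np.sign(pc[0])
        L=max(w,h); tip=np.array([cx,cy])+pc*L/2
        print(n,'steel c',np.round([cx,cy],1),'LxW',round(max(w,h),1),round(min(w,h),1),'ang rect/pca %.1f %.1f'%tuple(np.degrees(np.arctan2(q[1],q[0])) for q in (ax,pc)),'tip',tip.round(1),'origin=tip-75',(tip-75*pc).round(1),'origin=c-45',(np.array([cx,cy])-45*pc).round(1))
E
python3 - <<'E'
from b import *
t=load('top5.png'); s=load('scene5.png')
C0=[]
for (u,v) in ((234,300),(346,288),(432,308)): C0.append(corr('top',t,180+u/3.2-.5,105+v/3.2-.5,.017)); print(C0[-1].round(1))
steel('top',t,C0); steel('scene',s,C0)
k=4
for n,c in (('top',t),('scene',s)):
    g=up(c,k); u,v=proj(c,[.70,.010,.032])
    m=(cv2.GaussianBlur(g,(0,0),2)>(135 if n=='top' else 150)).astype(np.uint8)
    m=cv2.morphologyEx(m,cv2.MORPH_CLOSE,np.ones((41,41)) if n=='top' else np.ones((17,17)))
    l=cv2.connectedComponents(m)[1]; i=l[int(v*k),int(u*k)]
    print(n,'blob',i,(l==i).sum()/16)
    cn=max(cv2.findContours((l==i).astype(np.uint8),0,1)[0],key=len)[:,0]
    W=np.array([corr(n,c,(a+.5)/k-.5,(b+.5)/k-.5,.032) for a,b in cn])
    r_=cv2.minAreaRect(W.astype(np.float32)); print(np.round(r_[0],1),np.round(r_[1],1),r_[2]); print(np.round(cv2.boxPoints(r_),1).tolist())
for u in (232,319,405,493): print('wire',corr('top',t,180+u/3.2-.5,105+86/3.2-.5,.033).round(1))
E
```

```text
[498.2 135.1]
[509.2  35.1]
[491.4 -42. ]
top steel c [501.  138.9] LxW 53.0 23.5 ang rect/pca 13.6 11.2 tip [526.9 144. ] origin=tip-75 [453.4 129.5] origin=c-45 [456.8 130.2]
top steel c [511.7  35.9] LxW 52.2 22.4 ang rect/pca -4.4 -5.5 tip [537.7  33.4] origin=tip-75 [463.   40.6] origin=c-45 [466.9  40.2]
top steel c [492.3 -43.1] LxW 54.6 24.1 ang rect/pca -7.4 -7.8 tip [519.3 -46.9] origin=tip-75 [445.  -36.7] origin=c-45 [447.7 -37. ]
scene steel c [496.  136.3] LxW 60.2 23.6 ang rect/pca 14.3 8.9 tip [525.7 141. ] origin=tip-75 [451.6 129.3] origin=c-45 [451.5 129.3]
scene steel c [505.9  34.9] LxW 61.8 20.7 ang rect/pca -5.9 -6.9 tip [536.6  31.2] origin=tip-75 [462.2  40.2] origin=c-45 [461.3  40.4]
scene steel c [488.4 -44.5] LxW 61.5 28.3 ang rect/pca -5.9 -9.8 tip [518.7 -49.7] origin=tip-75 [444.8 -37. ] origin=c-45 [444.1 -36.8]
top blob 4 2355.1875
[705.7  22.5] [319.1  63.9] 88.98812103271484
[[671.0, -136.5], [734.7999877929688, -137.60000610351562], [740.5, 181.39999389648438], [676.5999755859375, 182.5]]
scene blob 17 1835.1875
[705.6  22.2] [317.6  62.4] 89.3018569946289
[[672.4000244140625, -136.1999969482422], [734.7999877929688, -136.89999389648438], [738.7000122070312, 180.60000610351562], [676.2999877929688, 181.39999389648438]]
wire [689.5 137.9]
wire [689.7  59.9]
wire [689.8 -17.3]
wire [689.9 -96.1]
```

```bash
python3 -m jog '0.45 8 46.3 0 -1;0.45 8 46.3 0 -1;0.45 8 46.3 0 -1;0.45 8 46.3 0 -1;0.45 8 46.3 0 -1' | grep -v ee_;python3 -m jog '0.45 8 46.3 0 -1;0.45 8 46.3 0 -1;0.45 8 46.3 -20 -1;0.45 8 46.3 -20 -0.5;0.45 9 46.3 -20 0' | grep -v ee_;python3 -m jog '0.45 0 0 -20 0;0.45 0 0 0 0;0.45 0 0 0 0'
python3 - <<'E'
from b import *
s=cap('scene','scene6.png'); steel('scene',s,[(498,135),(509,35),(491,-42)])
print(r.sense()['tcp_pos'])
E
```

```text
time_s: 18.23
tcp_pos: [0.403, -0.2669, 0.182]
wrist_force: [0.1, -0.9, 0.4]
gripper_width: 0.451
gripper_force: 0.0
time_s: 18.85
tcp_pos: [0.4438, -0.0353, 0.1217]
wrist_force: [0.9, -0.2, -0.3]
gripper_width: 0.451
gripper_force: 0.0
time_s: 19.23
tcp_pos: [0.4442, -0.0374, 0.1026]
ee_rot: [[-0.989, 0.148, 0.001], [0.148, 0.989, 0.0], [-0.001, 0.0, -1.0]]
wrist_force: [0.1, 0.0, -0.5]
gripper_width: 0.451
gripper_force: 0.0
scene steel c [496.1 179.4] LxW 104.6 39.2 ang rect/pca 1.1 2.1 tip [548.4 181.2] origin=tip-75 [473.4 178.5] origin=c-45 [451.1 177.7]
scene steel c [506.6  33.6] LxW 60.6 22.6 ang rect/pca -5.3 -6.1 tip [536.7  30.4] origin=tip-75 [462.1  38.3] origin=c-45 [461.8  38.4]
scene steel c [489.1 -43.6] LxW 58.4 24.6 ang rect/pca -6.0 -12.3 tip [517.6 -49.8] origin=tip-75 [444.3 -33.8] origin=c-45 [445.1 -34. ]
[ 0.44434421 -0.03750056  0.10283828]
```

```bash
python3 -m jog '0.45 0.5 0.5 -30 0;0.45 0 0 -25 0;0.45 0 0 -14 0;0.45 0 0 -5 0;0.45 0 0 0 0' | grep -v ee_;python3 -m jog '0 0 0 0 0;0 0 0 0 0;0 0 0 0 0;0 0 0 0 0'
python3 - <<'E'
from b import *
s=cap('scene','scene7.png'); steel('scene',s,[(491,-42)])
cv2.imwrite('pics/c7.png',cv2.resize(cv2.imread('pics/scene7.png')[170:270,300:440],(700,500),interpolation=cv2.INTER_CUBIC))
E
```

```text
time_s: 19.9
tcp_pos: [0.4448, -0.037, 0.0285]
wrist_force: [-0.1, 0.3, 0.6]
gripper_width: 0.449
gripper_force: 0.0
time_s: 20.4
tcp_pos: [0.4446, -0.0368, 0.0285]
ee_rot: [[-0.989, 0.148, 0.001], [0.148, 0.989, 0.0], [-0.001, 0.0, -1.0]]
wrist_force: [-0.9, 0.7, 4.6]
gripper_width: 0.227
gripper_force: 30.0
scene steel c [504.  -45.7] LxW 29.7 24.5 ang rect/pca -9.8 -16.3 tip [518.3 -49.9] origin=tip-75 [446.3 -28.9] origin=c-45 [460.8 -33.1]
```

View pics/c7.png

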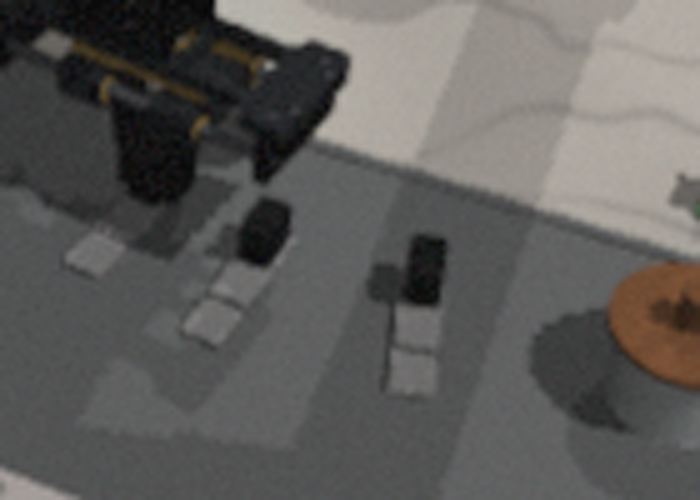

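The pads hold the handle, and the blade's tip section is visible at crop (95,252). The other two blades haven't moved. Sliding to the front of gap 3 and aligning.

```bash
python3 -m jog '0 23 4.4 0 2;0 23 4.4 0 2;0 23 4.4 0 2;0 23 4.4 0 1.6;0 23 4.4 0 0' | grep -v ee_;python3 -m jog '0 0 0 0 0;0 0 0 0 0;0 0 0 0 0'
python3 - <<'E'
from b import *
s=cap('scene','scene8.png'); t=cap('top','top8.png')
p=r.sense()['tcp_pos']*1000; print(p); print(r.sense()['ee_rot'][:,0])
for n,c in (('scene',s),('top',t)): steel(n,c,[(p[0]+60,p[1]-1)],25)
a=cv2.resize(cv2.imread('pics/scene8.png')[215:295,250:350],(500,400),interpolation=cv2.INTER_CUBIC)
b=cv2.resize(cv2.imread('pics/top8.png')[110:190,270:330],(300,400),interpolation=cv2.INTER_CUBIC)
cv2.imwrite('pics/c8.png',np.hstack([a,b]))
E
```

```text
time_s: 21.08
tcp_pos: [0.5575, -0.0155, 0.0282]
wrist_force: [-5.2, -0.9, 8.3]
gripper_width: 0.227
gripper_force: 30.0
time_s: 21.45
tcp_pos: [0.5594, -0.0147, 0.0283]
ee_rot: [[-1.0, 0.016, 0.001], [0.016, 1.0, 0.0], [-0.001, 0.0, -1.0]]
wrist_force: [1.1, -0.4, 3.1]
gripper_width: 0.228
gripper_force: 30.0
[559.31052907 -14.77651364  28.29641203]
[-9.99876964e-01  1.56719452e-02 -6.67972941e-04]
scene steel c [613.7 -15.5] LxW 38.6 22.8 ang rect/pca 0.8 1.8 tip [633.  -14.9] origin=tip-75 [558.1 -17.3] origin=c-45 [568.8 -17. ]
top steel c [625.9  -4.6] LxW 42.0 24.3 ang rect/pca -42.7 -31.1 tip [643.9 -15.5] origin=tip-75 [579.7  23.3] origin=c-45 [587.4  18.7]
```

View pics/c8.png

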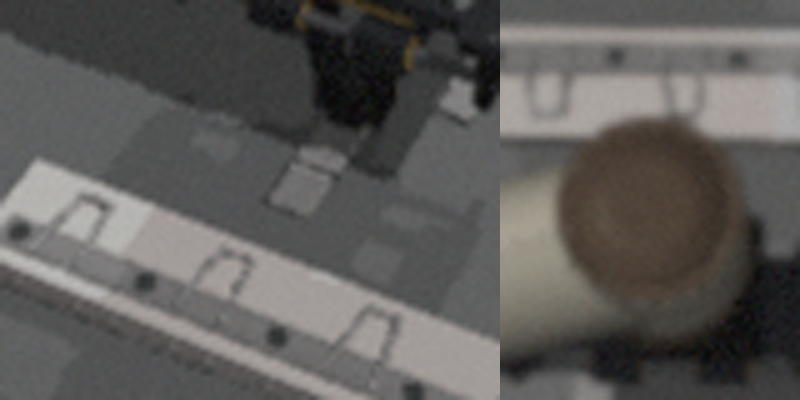

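Left: the blade points at gap 3's wire, crop (235,265), with its tip section at (302,185) and the black line near (322,163). The right view is hidden by the arm. Inserting in steps, watching the force.

```bash
python3 -m jog '0 14 -0.2 0 0;0 14 -0.2 0 0;0 10 -0.1 0 0;0 10 -0.1 0 0; 0 0 0 0 0' | grep -v ee_;python3 -m jog '0 7 -0.1 0 0;0 7 -0.1 0 0;0 5 -0.1 0 0;0 2 0 0 0;0 0 0 0 0' | grep -v ee_;
python3 - <<'E'
from b import *
s=load('scene8.png'); print('line then',corr('scene',s,313.9,247.1,.017), 'tip edge mid', corr('scene',s,250+287/5-.5,215+207/5-.5,.017))
E
```

```text
time_s: 22.18
tcp_pos: [0.6056, -0.0162, 0.0282]
wrist_force: [-1.7, -1.3, 6.4]
gripper_width: 0.224
gripper_force: 30.0
time_s: 22.8
tcp_pos: [0.625, -0.0165, 0.0282]
wrist_force: [-5.0, -0.5, 8.6]
gripper_width: 0.226
gripper_force: 30.0
line then [599.22242442 -14.49424376] tip edge mid [633.38614567 -17.45647432]
```

```bash
python3 -m jog '0 1 0 0 0;0 0 0 0 0;0.45 0 0 0 0;0.45 0 0 0 0;0.45 0 0 0 0' | grep -v ee_;python3 -m jog '0.45 0 0 20 0;0.45 0 0 40 0;0.45 -40 0 20 0;0.45 -50 -40 0 0;0.45 -50 -40 0 0'|grep -v ee_; python3 -m jog '0.45 -50 -40 0 0;0.45 -30 -40 0 0;0.45 -30 -40 0 0;0.45 0 -40 0 0;0.45 0 0 0 0'|grep -v ee_; python3 - <<'E'
from b import *
t=cap('top','top9.png'); s=cap('scene','scene9.png')
steel('top',t,[(498,135),(509,35)]); steel('scene',s,[(498,135),(509,35)])
a=cv2.resize(cv2.imread('pics/top9.png')[115:165,270:340],(784,560),interpolation=cv2.INTER_CUBIC)
cv2.imwrite('pics/c9.png',a)
# intensity profile along gap-3 blade axis
g=up(t,1).astype(np.float32)
for x in np.arange(612,682,3):
    v=[float(cv2.remap(g,*[np.float32([[q]]) for q in proj(t,[(x-1)/1000,(y-1.5)/1000,.017])],1)[0,0]) for y in (-22,-16,-10)]
    print(x,np.round(v,0),end=' ')
E
```

```text
time_s: 23.42
tcp_pos: [0.629, -0.0158, 0.0275]
wrist_force: [-0.1, 1.0, -0.6]
gripper_width: 0.429
gripper_force: 0.0
time_s: 24.05
tcp_pos: [0.4904, -0.0942, 0.1082]
wrist_force: [0.4, -0.9, 0.5]
gripper_width: 0.454
gripper_force: 0.0
time_s: 24.68
tcp_pos: [0.3827, -0.2548, 0.1081]
wrist_force: [0.2, -0.4, 0.0]
gripper_width: 0.452
gripper_force: 0.0
top steel c [501.  139.5] LxW 53.3 23.6 ang rect/pca 11.2 10.7 tip [527.2 144.5] origin=tip-75 [453.5 130.5] origin=c-45 [456.8 131.1]
top steel c [511.5  33.6] LxW 57.2 23.7 ang rect/pca -5.6 -7.5 tip [539.9  29.8] origin=tip-75 [465.5  39.6] origin=c-45 [466.9  39.4]
scene steel c [496.  136.4] LxW 60.6 23.7 ang rect/pca 14.2 9.6 tip [525.9 141.4] origin=tip-75 [452. 129.] origin=c-45 [451.6 128.9]
scene steel c [506.9  32.8] LxW 61.5 23.9 ang rect/pca -5.1 -6.2 tip [537.5  29.5] origin=tip-75 [462.9  37.6] origin=c-45 [462.2  37.7]
612 [64. 64. 74.] 615 [41. 36. 50.] 618 [29. 28. 34.] 621 [30. 29. 36.] 624 [29. 31. 38.] 627 [25. 29. 40.] 630 [32. 31. 36.] 633 [31. 31. 34.] 636 [33. 29. 37.] 639 [37. 28. 36.] 642 [46. 30. 43.] 645 [66. 60. 61.] 648 [89. 83. 83.] 651 [106. 104. 104.] 654 [111. 110. 112.] 657 [110. 111. 112.] 660 [111. 111. 110.] 663 [110. 111. 110.] 666 [104. 106. 105.] 669 [91. 94. 90.] 672 [76. 77. 74.] 675 [88. 86. 86.] 678 [123. 124. 122.] 681 [149. 149. 150.]
```

View pics/c9.png

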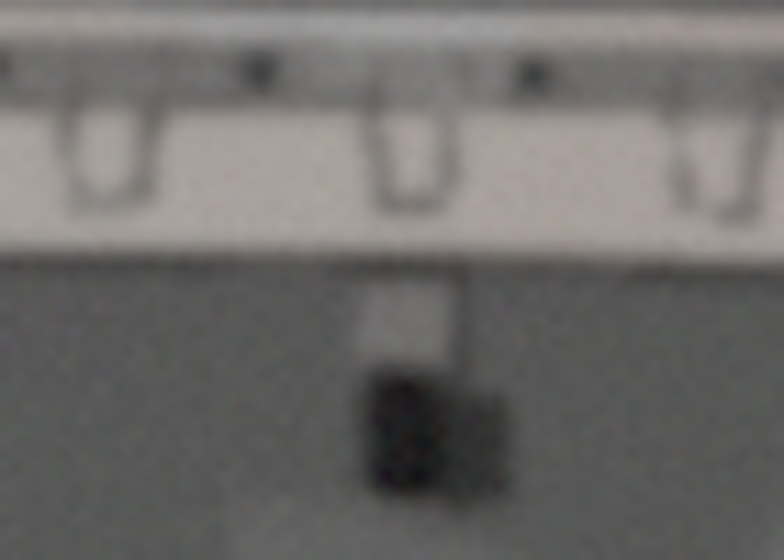

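The blade sits in gap 3, centred under its wire (crop x of about 407), and the exposed steel ends in a dark line right at the holder's edge (crop y of about 270). I'll check the depth numerically, using an uninserted blade as reference.

```bash
cat > prof.py <<'E'
from b import *
def prof(c,o,yaw,lo=5,hi=80,step=1.0,n='top'):
    g=up(c,1).astype(np.float32); a=np.radians(yaw); d=np.array([np.cos(a),np.sin(a)]); q=np.array([-d[1],d[0]])
    S=np.arange(lo,hi,step); out=[]
    for s in S:
        vs=[]
        for w in np.arange(-7,7.1,1):
            p=(np.array(o)+s*d+w*q-BIAS[n])/1000
            u,v=proj(c,[p[0],p[1],.017]); vs.append(cv2.remap(g,np.float32([[u]]),np.float32([[v]]),1)[0,0])
        out.append(np.mean(vs))
    return S,np.array(out)
E
python3 - <<'E'
from prof import *
t=load('top9.png')
for nm,o,y,lo,hi in (('b2',(464,39.5),-6.3,6,84),('b1',(453,130),10.7,6,84),('ins',(628,-16),-.9,6,60)):
    S,v=prof(t,o,y,lo,hi,2); print(nm); print(' '.join('%d:%d'%(a,b) for a,b in zip(S,v)))
S,v=prof(t,(628,-50),-.9,30,60,2); print('tray/holder edge'); print(' '.join('%d:%d'%(a,b) for a,b in zip(S,v)))
E
```

```text
b2
6:33 8:33 10:36 12:42 14:53 16:68 18:85 20:100 22:109 24:114 26:115 28:115 30:114 32:115 34:115 36:116 38:116 40:113 42:107 44:100 46:101 48:107 50:115 52:120 54:122 56:122 58:121 60:121 62:121 64:121 66:121 68:120 70:119 72:114 74:108 76:98 78:94 80:94 82:95
b1
6:39 8:39 10:39 12:41 14:47 16:60 18:78 20:95 22:108 24:115 26:117 28:119 30:121 32:123 34:124 36:126 38:126 40:123 42:116 44:107 46:105 48:112 50:120 52:126 54:127 56:128 58:128 60:127 62:128 64:128 66:128 68:128 70:126 72:123 74:117 76:109 78:102 80:100 82:99
ins
6:31 8:32 10:31 12:33 14:38 16:53 18:69 20:85 22:99 24:107 26:110 28:110 30:110 32:110 34:110 36:108 38:104 40:96 42:84 44:76 46:77 48:99 50:123 52:145 54:152 56:152 58:145
tray/holder edge
30:87 32:86 34:85 36:85 38:85 40:84 42:81 44:82 46:90 48:110 50:130 52:148 54:156 56:160 58:161
```

The profile puts the line roughly 2.5 mm short of the mouth in gap 3. I'll regrip and push it in the rest of the way.

```bash
python3 -m jog '0.45 41 40 0 0;0.45 41 40 0 0;0.45 41 40 0 0;0.45 41 40 0 0;0.45 41 40 0 0'|grep -v ee_; python3 -m jog '0.45 40 39 0 0;0.45 0 0 -30 0;0.45 0 0 -30 0;0.45 0 0 -15 0;0.45 0 0 -4 0'|grep -v ee_; python3 -m jog '0.45 0 0 0 0;0 0 0 0 0;0 0 0 0 0;0 0 0 0 0;0 0 0 0 0'; python3 -m jog '0 2.5 0 0 0;0 0 0 0 0;0 0 0 0 0;0 0 0 0 0'
```

```text
time_s: 25.4
tcp_pos: [0.5888, -0.0499, 0.108]
wrist_force: [0.4, -0.8, 0.1]
gripper_width: 0.45
gripper_force: 0.0
time_s: 26.02
tcp_pos: [0.6274, -0.0133, 0.0283]
wrist_force: [-0.7, -0.5, 0.6]
gripper_width: 0.451
gripper_force: 0.0
time_s: 26.65
tcp_pos: [0.6283, -0.014, 0.0298]
ee_rot: [[-1.0, 0.016, 0.001], [0.016, 1.0, -0.0], [-0.001, -0.0, -1.0]]
wrist_force: [-0.3, -0.1, 4.4]
gripper_width: 0.226
gripper_force: 30.0
time_s: 27.15
tcp_pos: [0.6295, -0.0141, 0.0298]
ee_rot: [[-1.0, 0.016, -0.002], [0.016, 1.0, -0.0], [0.002, -0.0, -1.0]]
wrist_force: [-3.9, 0.3, 6.9]
gripper_width: 0.225
gripper_force: 30.0
```

```bash
python3 -m jog '0 1.5 -2.0 0 0;0 0 0 0 0;0 0 0 0 0'|grep -v ee_; python3 -m jog '0.45 0 0 0 0;0.45 0 0 0 0;0.45 0 0 0 0;0.45 0 0 20 0;0.45 0 0 40 0'|grep -v ee_; python3 -m jog '0.45 -40 0 20 0;0.45 -50 -40 0 0;0.45 -50 -40 0 0;0.45 -50 -40 0 0;0.45 -30 -40 0 0'|grep -v ee_;python3 -m jog '0.45 -30 -40 0 0;0.45 0 -40 0 0;0.45 0 0 0 0'|grep -v ee_; python3 - <<'E'
from prof import *
t=cap('top','top10.png')
for nm,o,y,lo,hi in (('ins',(628,-16),-.9,10,60),):
    S,v=prof(t,o,y,lo,hi,2); print(nm); print(' '.join('%d:%d'%(a,b) for a,b in zip(S,v)))
s=cap('scene','scene10.png')
steel('top',t,[(498,135),(509,35)]); steel('scene',s,[(498,135),(509,35)])
g=up(t,1); print('handle y', [ (y,int(cv2.remap(g.astype(np.float32),*[np.float32([[q]]) for q in proj(t,[.6265,(y-1.5)/1000,.045])],1)[0,0])) for y in range(-34,4,2)])
E
```

```text
time_s: 27.52
tcp_pos: [0.6316, -0.0157, 0.0298]
wrist_force: [-2.4, 1.0, 4.3]
gripper_width: 0.229
gripper_force: 30.0
time_s: 28.15
tcp_pos: [0.6305, -0.0161, 0.0874]
wrist_force: [0.1, -0.9, 0.8]
gripper_width: 0.445
gripper_force: 0.0
time_s: 28.78
tcp_pos: [0.4131, -0.1738, 0.1092]
wrist_force: [0.9, -0.5, -0.3]
gripper_width: 0.452
gripper_force: 0.0
time_s: 29.15
tcp_pos: [0.3854, -0.255, 0.1091]
wrist_force: [-0.4, 1.1, -0.2]
gripper_width: 0.454
gripper_force: 0.0
ins
10:31 12:32 14:32 16:36 18:45 20:59 22:77 24:92 26:103 28:108 30:110 32:110 34:109 36:110 38:109 40:107 42:101 44:95 46:89 48:104 50:123 52:145 54:153 56:153 58:144
top steel c [501.  139.6] LxW 53.4 23.3 ang rect/pca 10.9 10.8 tip [527.2 144.6] origin=tip-75 [453.6 130.5] origin=c-45 [456.8 131.1]
top steel c [512.1  33.3] LxW 57.3 24.5 ang rect/pca -5.1 -7.6 tip [540.4  29.5] origin=tip-75 [466.1  39.5] origin=c-45 [467.5  39.3]
scene steel c [496.1 136.4] LxW 60.5 23.9 ang rect/pca 15.0 9.6 tip [525.9 141.4] origin=tip-75 [451.9 129. ] origin=c-45 [451.7 128.9]
scene steel c [507.1  32.9] LxW 61.9 24.1 ang rect/pca -5.5 -6.8 tip [537.9  29.2] origin=tip-75 [463.4  38.1] origin=c-45 [462.4  38.2]
handle y [(-34, 50), (-32, 53), (-30, 47), (-28, 42), (-26, 37), (-24, 32), (-22, 29), (-20, 27), (-18, 27), (-16, 27), (-14, 29), (-12, 33), (-10, 36), (-8, 44), (-6, 55), (-4, 65), (-2, 74), (0, 81), (2, 84)]
```

Gap 3 now reads on target: the line is at the mouth within about 1 mm. Next is the middle blade, into gap 2.

```bash
python3 -m jog '0.45 13 49 0 -1;0.45 13 49 0 -1;0.45 13 49 0 -1;0.45 13 49 0 -1;0.45 13 49 0 -1.4'|grep -v ee_; python3 -m jog '0.45 13 49 0 0;0.45 0 0 -30 0;0.45 0 0 -30 0;0.45 0 0 -15 0;0.45 0 0 -5 0'|grep -v ee_; python3 -m jog '0.45 0 0 0 0;0 0 0 0 0;0 0 0 0 0;0 0 0 0 0;0 0 0 0 0'
```

```text
time_s: 29.88
tcp_pos: [0.4504, -0.0053, 0.1092]
wrist_force: [0.6, -0.2, 0.1]
gripper_width: 0.451
gripper_force: 0.0
time_s: 30.5
tcp_pos: [0.4626, 0.0417, 0.0282]
wrist_force: [0.4, -0.4, 0.1]
gripper_width: 0.447
gripper_force: 0.0
time_s: 31.12
tcp_pos: [0.4636, 0.0409, 0.0296]
ee_rot: [[-0.994, 0.11, 0.0], [0.11, 0.994, 0.0], [-0.0, 0.0, -1.0]]
wrist_force: [-0.8, -0.7, 5.1]
gripper_width: 0.226
gripper_force: 30.0
```

```bash
python3 -m jog '0 19.3 4.5 0 1.4;0 19.3 4.5 0 1;0 19.3 4.5 0 1;0 19.3 4.5 0 1;0 19.3 4.3 0 1'|grep -v ee_; python3 -m jog '0 0 0 0 0;0 0 0 0 0;0 0 0 0 0'; python3 -m jog '0 14 -0.2 0 0;0 14 -0.2 0 0;0 10 -0.1 0 0;0 10 -0.1 0 0; 0 0 0 0 0'|grep -v ee_
```

```text
time_s: 31.75
tcp_pos: [0.5586, 0.0625, 0.0294]
wrist_force: [-4.6, 0.4, 7.6]
gripper_width: 0.226
gripper_force: 30.0
time_s: 32.12
tcp_pos: [0.5605, 0.0636, 0.0295]
ee_rot: [[-1.0, 0.016, 0.002], [0.016, 1.0, 0.001], [-0.002, 0.001, -1.0]]
wrist_force: [2.0, 0.3, 3.7]
gripper_width: 0.228
gripper_force: 30.0
time_s: 32.75
tcp_pos: [0.6063, 0.0619, 0.0294]
wrist_force: [-2.8, -1.5, 8.2]
gripper_width: 0.228
gripper_force: 30.0
```

```bash
python3 -m jog '0 8 0 0 0;0 8 0 0 0;0 5 0 0 0;0 2 0 0 0;0 0 0 0 0'|grep -v ee_;python3 -m jog '0 0 0 0 0; 0 0 0 0 0; 0.45 0 0 0 0;0.45 0 0 0 0;0.45 0 0 0 0'|grep -v ee_; python3 -m jog '0.45 0 0 20 0;0.45 0 0 40 0;0.45 -40 0 20 0;0.45 -50 -40 0 0;0.45 -50 -50 0 0'|grep -v ee_;python3 -m jog '0.45 -50 -50 0 0;0.45 -30 -50 0 0;0.45 -20 -50 0 0;0.45 0 -50 0 0;0.45 0 -20 0 0'|grep -v ee_; python3 - <<'E'
from prof import *
t=cap('top','top11.png')
for nm,o,y,lo,hi in (('gap3',(628,-16),-.9,14,60),('gap2',(629.4,62.2),-.9,14,60),('edge',(628.8,22),-.9,30,60)):
    S,v=prof(t,o,y,lo,hi,2); print(nm); print(' '.join('%d:%d'%(a,b) for a,b in zip(S,v)))
s=cap('scene','scene11.png')
steel('top',t,[(498,135)]); steel('scene',s,[(498,135)])
a=cv2.resize(cv2.imread('pics/top11.png')[110:230,185:345],(800,600),interpolation=cv2.INTER_CUBIC)
cv2.imwrite('pics/c11.png',a)
E
```

```text
time_s: 33.38
tcp_pos: [0.6279, 0.0618, 0.0294]
wrist_force: [-5.9, -0.8, 8.5]
gripper_width: 0.232
gripper_force: 30.0
time_s: 34.0
tcp_pos: [0.6306, 0.0626, 0.0284]
wrist_force: [0.6, -1.1, -0.0]
gripper_width: 0.424
gripper_force: 0.0
time_s: 34.62
tcp_pos: [0.4965, -0.0209, 0.1091]
wrist_force: [-0.4, -0.5, 1.1]
gripper_width: 0.453
gripper_force: 0.0
time_s: 35.25
tcp_pos: [0.4034, -0.2368, 0.1091]
wrist_force: [1.0, 0.2, -0.2]
gripper_width: 0.449
gripper_force: 0.0
gap3
14:32 16:37 18:47 20:60 22:76 24:91 26:103 28:108 30:110 32:110 34:110 36:110 38:109 40:107 42:101 44:95 46:89 48:104 50:124 52:146 54:153 56:152 58:145
gap2
14:40 16:54 18:73 20:89 22:101 24:108 26:109 28:110 30:111 32:111 34:111 36:110 38:108 40:102 42:93 44:86 46:95 48:115 50:138 52:151 54:157 56:154 58:146
edge
30:87 32:87 34:87 36:87 38:86 40:85 42:83 44:86 46:93 48:110 50:133 52:150 54:159 56:162 58:163
top steel c [500.8 139.3] LxW 53.6 23.9 ang rect/pca 11.6 11.4 tip [527.  144.6] origin=tip-75 [453.5 129.8] origin=c-45 [456.7 130.4]
scene steel c [496.1 136.4] LxW 60.5 23.9 ang rect/pca 15.0 8.6 tip [526. 141.] origin=tip-75 [451.8 129.8] origin=c-45 [451.6 129.7]
```

View pics/c11.png

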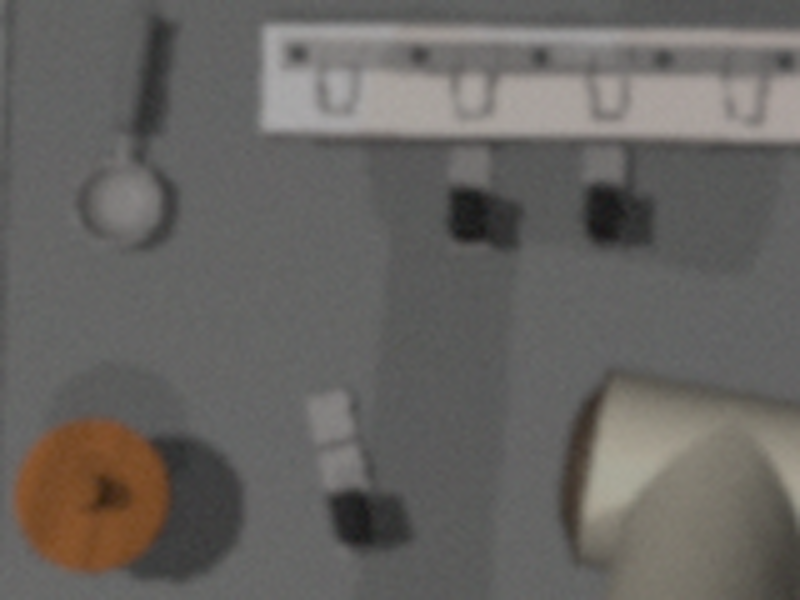

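Both inserted blades sit under the wires of gaps 2 and 3. The remaining blade is undisturbed at crop (340,465), and the cover and spoon are fine. By the profile, gap 2 needs about 2.7 mm more.

```bash
python3 -m jog '0.45 40 50 0 0;0.45 40 50 0 0;0.45 40 50 0 0;0.45 40 50 0 0;0.45 40 55 0 0'|grep -v ee_; python3 -m jog '0.45 40 55 0 0;0.45 0 0 -30 0;0.45 0 0 -30 0;0.45 0 0 -15 0;0.45 0 0 -5 0'|grep -v ee_; python3 -m jog '0.45 0 0 0 0;0 0 0 0 0;0 0 0 0 0;0 0 0 0 0;0 0 0 0 0'; python3 -m jog '0 3 0 0 0;0 0 0 0 0;0 0 0 0 0;0 0 0 0 0'|grep -v ee_
```

```text
time_s: 35.98
tcp_pos: [0.5974, 0.0138, 0.1089]
wrist_force: [0.6, -1.0, -0.1]
gripper_width: 0.448
gripper_force: 0.0
time_s: 36.6
tcp_pos: [0.633, 0.0619, 0.0283]
wrist_force: [-0.1, -0.6, 0.4]
gripper_width: 0.449
gripper_force: 0.0
time_s: 37.22
tcp_pos: [0.6339, 0.0616, 0.0298]
ee_rot: [[-1.0, 0.016, 0.001], [0.016, 1.0, 0.0], [-0.001, 0.0, -1.0]]
wrist_force: [-1.5, -0.5, 3.9]
gripper_width: 0.23
gripper_force: 30.0
time_s: 37.72
tcp_pos: [0.6362, 0.0614, 0.0297]
wrist_force: [-2.1, -0.8, 5.3]
gripper_width: 0.227
gripper_force: 30.0
```

```bash
python3 -m jog '0 0.7 0.3 0 0;0 0 0 0 0;0.45 0 0 0 0;0.45 0 0 0 0;0.45 0 0 0 0'|grep -v ee_; python3 -m jog '0.45 0 0 20 0;0.45 0 0 40 0;0.45 -30 0 20 0;0.45 -50 23 0 4;0.45 -50 23 0 4'|grep -v ee_; python3 -m jog '0.45 -54 22 0 4;0.45 0 0 0 0;0.45 0 0 0 0'
```

```text
time_s: 38.35
tcp_pos: [0.6373, 0.0619, 0.0287]
wrist_force: [0.7, -0.6, 0.1]
gripper_width: 0.431
gripper_force: 0.0
time_s: 38.98
tcp_pos: [0.5062, 0.1082, 0.1092]
wrist_force: [-0.3, 0.4, 0.8]
gripper_width: 0.451
gripper_force: 0.0
time_s: 39.35
tcp_pos: [0.4539, 0.1305, 0.1095]
ee_rot: [[-0.981, -0.193, 0.002], [-0.193, 0.981, 0.001], [-0.002, 0.0, -1.0]]
wrist_force: [-0.6, -0.1, -0.7]
gripper_width: 0.448
gripper_force: 0.0
```

```bash
python3 - <<'E'
from b import *
s=cap('scene','scene12.png'); steel('scene',s,[(510,138)],45)
E
python3 -m jog '0.45 0 0 -30 0;0.45 0 0 -30 0;0.45 0 0 -15 0;0.45 0 0 -6 0;0.45 0 0 0 0'|grep -v ee_; python3 -m jog '0 0 0 0 0;0 0 0 0 0;0 0 0 0 0;0 0 0 0 0'
```

```text
scene steel c [496.5 136.4] LxW 60.4 23.5 ang rect/pca 14.4 14.1 tip [525.8 143.7] origin=tip-75 [453.1 125.5] origin=c-45 [452.9 125.4]
time_s: 40.02
tcp_pos: [0.4539, 0.1297, 0.0278]
wrist_force: [-0.0, 0.1, 0.3]
gripper_width: 0.452
gripper_force: 0.0
time_s: 40.52
tcp_pos: [0.4535, 0.13, 0.0286]
ee_rot: [[-0.981, -0.193, 0.001], [-0.193, 0.981, 0.0], [-0.001, 0.0, -1.0]]
wrist_force: [-0.7, 0.0, 3.9]
gripper_width: 0.226
gripper_force: 30.0
```

```bash
python3 -m jog '0 21.3 2.2 0 -2.4;0 21.3 2.2 0 -2.4;0 21.3 2.2 0 -2.4;0 21.3 2.2 0 -2.4;0 21.3 2.3 0 -2.4'|grep -v ee_; python3 -m jog '0 0 0 0 0;0 0 0 0 0;0 0 0 0 0'; python3 - <<'E'
from b import *
s=cap('scene','scene13.png'); p=r.sense()['tcp_pos']*1000; steel('scene',s,[(p[0]+60,p[1])],25)
E
```

```text
time_s: 41.15
tcp_pos: [0.5591, 0.1407, 0.0286]
wrist_force: [-4.8, 0.5, 6.8]
gripper_width: 0.229
gripper_force: 30.0
time_s: 41.52
tcp_pos: [0.56, 0.1414, 0.0286]
ee_rot: [[-1.0, 0.015, 0.002], [0.015, 1.0, 0.001], [-0.002, 0.001, -1.0]]
wrist_force: [2.4, 0.0, 3.5]
gripper_width: 0.23
gripper_force: 30.0
scene steel c [613.9 140.9] LxW 37.5 21.0 ang rect/pca 0.5 -0.2 tip [632.7 140.8] origin=tip-75 [557.7 141.1] origin=c-45 [568.9 141. ]
```

```bash
python3 -m jog '0 14 -0.3 0 0;0 14 -0.3 0 0;0 10 -0.2 0 0;0 10 -0.2 0 0; 0 0 0 0 0'|grep -v ee_; python3 -m jog '0 8 0 0 0;0 8 0 0 0;0 6 0 0 0;0 4.5 0 0 0;0 0 0 0 0'|grep -v ee_;python3 -m jog '0 0 0 0 0; 0 0 0 0 0;0 0 0 0 0; 0.45 0 0 0 0;0.45 0 0 0 0'|grep -v ee_
```

```text
time_s: 42.2
tcp_pos: [0.6062, 0.1392, 0.0286]
wrist_force: [-2.0, -0.9, 7.0]
gripper_width: 0.225
gripper_force: 30.0
time_s: 42.82
tcp_pos: [0.6318, 0.1392, 0.0286]
wrist_force: [-4.7, -0.5, 9.3]
gripper_width: 0.226
gripper_force: 30.0
time_s: 43.45
tcp_pos: [0.6331, 0.1397, 0.0271]
wrist_force: [-0.2, 0.8, 0.7]
gripper_width: 0.371
gripper_force: 0.0
```

```bash
python3 -m jog '0.45 0 0 0 0;0.45 0 0 20 0;0.45 0 0 40 0;0.45 -40 0 20 0;0.45 -40 -50 20 0'|grep -v ee_;python3 -m jog '0.45 -40 -60 0 0;0.45 -40 -60 0 0;0.45 -40 -60 0 0;0.45 -40 -60 0 0;0.45 0 -60 0 0'|grep -v ee_;python3 -m jog '0.45 0 -60 0 0;0.45 0 0 0 0'|grep -v ee_; python3 - <<'E'
from prof import *
t=cap('top','top14.png'); s=cap('scene','scene14.png')
for nm,o,lo in (('gap3',(628,-16),14),('gap2',(629.4,62.2),14),('gap1',(630.7,140.2),14)):
    S,v=prof(t,o,-.9,lo,60,.5)
    i=np.argmax(v[:30]>70); j=np.where((S>42)&(v>120))[0][0]
    print(nm,'handle edge',S[i],'holder edge',S[j],'dist',S[j]-S[i],'(want ~27.7)'); print(' '.join('%d:%d'%(a,b) for a,b in zip(S[40::4],v[40::4])))
a=cv2.resize(cv2.imread('pics/top14.png')[105:225,185:345],(800,600),interpolation=cv2.INTER_CUBIC)
cv2.imwrite('pics/c14.png',a)
E
```

```text
time_s: 44.08
tcp_pos: [0.5565, 0.0948, 0.1271]
wrist_force: [0.4, -1.1, 0.2]
gripper_width: 0.45
gripper_force: 0.0
time_s: 44.7
tcp_pos: [0.4155, -0.1755, 0.1268]
wrist_force: [1.7, 0.1, 0.5]
gripper_width: 0.447
gripper_force: 0.0
time_s: 44.95
tcp_pos: [0.4176, -0.2379, 0.1263]
wrist_force: [-0.3, 0.1, -1.4]
gripper_width: 0.452
gripper_force: 0.0
gap3 handle edge 14.0 holder edge 50.0 dist 36.0 (want ~27.7)
34:110 36:110 38:110 40:108 42:103 44:98 46:93 48:106 50:124 52:146 54:153 56:152 58:145
gap2 handle edge 20.5 holder edge 48.5 dist 28.0 (want ~27.7)
34:111 36:110 38:108 40:103 42:96 44:87 46:96 48:115 50:138 52:152 54:158 56:154 58:146
gap1 handle edge 20.0 holder edge 47.5 dist 27.5 (want ~27.7)
34:116 36:120 38:123 40:122 42:117 44:113 46:111 48:126 50:141 52:156 54:161 56:160 58:153
```

View pics/c14.png

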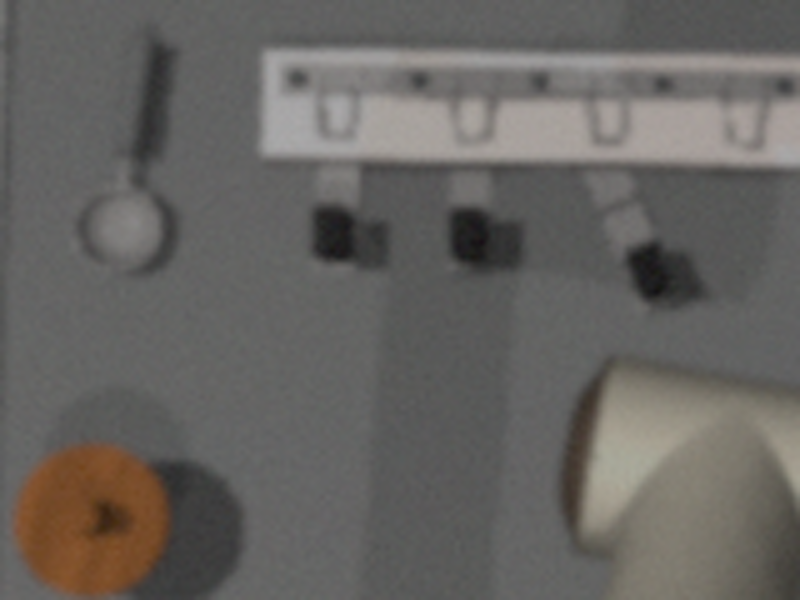

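Gap 1 and gap 2 blades read on target. The gap 3 blade has been knocked out: its handle is at crop (650,270), its tip near (605,172), and it is rotated about 25°. I'll measure it and mend it.

```bash
python3 - <<'E'
from b import *
t=load('top14.png'); s=load('scene14.png')
px=lambda u,v:(185+u/5-.4,105+v/5-.4)
h=corr('top',t,*px(652,268),.045); l=corr('top',t,*px(624,207),.017); tp=corr('top',t,*px(606,172),.017); print(h,l,tp)
c=(l+tp)/2*.5+l*.5
steel('top',t,[l],33); 
for n,c in (('top',t),('scene',s)):
    m=(hsv(c)[:,:,2]<(45 if n=='top' else 40)).astype(np.uint8)
    u,v=proj(c,[h[0]/1000,h[1]/1000,.04])
    for b,st,ce in blobs(m,15):
        if np.hypot(ce[0]-u,ce[1]-v)<12: print(n,st,ce,corr(n,c,*ce,.045 if n=='top' else .035))
steel('scene',s,[l],33)
E
```

```text
[609.34081143 -43.34290983] [650.65823167 -26.62552425] [671.27208442 -16.10211465]
top steel c [680.2 -26.8] LxW 38.4 6.6 ang rect/pca -89.9 89.4 tip [680.3  -7.6] origin=tip-75 [679.6 -82.6] origin=c-45 [679.7 -71.8]
top [311 154   9  11  58] [314.94827586 159.05172414] [606.89419614 -43.20536747]
scene [298 236   9  14 104] [302.31730769 242.59615385] [612.86068396 -40.58728373]
scene steel c [672.7 -27.1] LxW 60.5 21.6 ang rect/pca 89.1 89.3 tip [673.1   3.1] origin=tip-75 [672.2 -71.9] origin=c-45 [672.2 -72.1]
```

```bash
python3 -m jog '0.5 38 39 0 4.7;0.5 38 39 0 4.7;0.5 38 39 0 4.7;0.5 38 39 0 4.7;0.5 39 39 0 4.6'|grep -v ee_; python3 -m jog '0.5 0 0 0 0;0.5 0 0 0 0;0.5 0 0 0 0'; python3 - <<'E'
from b import *
s=cap('scene','scene15.png')
cv2.imwrite('pics/c15.png',cv2.resize(cv2.imread('pics/scene15.png')[195:285,240:370],(780,540),interpolation=cv2.INTER_CUBIC))
E
```

```text
time_s: 45.68
tcp_pos: [0.6098, -0.0359, 0.1267]
wrist_force: [0.6, -0.7, 0.3]
gripper_width: 0.497
gripper_force: 0.0
time_s: 46.05
tcp_pos: [0.6082, -0.0397, 0.1267]
ee_rot: [[-0.924, -0.382, -0.001], [-0.382, 0.924, -0.0], [0.001, 0.0, -1.0]]
wrist_force: [0.5, 0.1, -0.7]
gripper_width: 0.497
gripper_force: 0.0
```

View pics/c15.png

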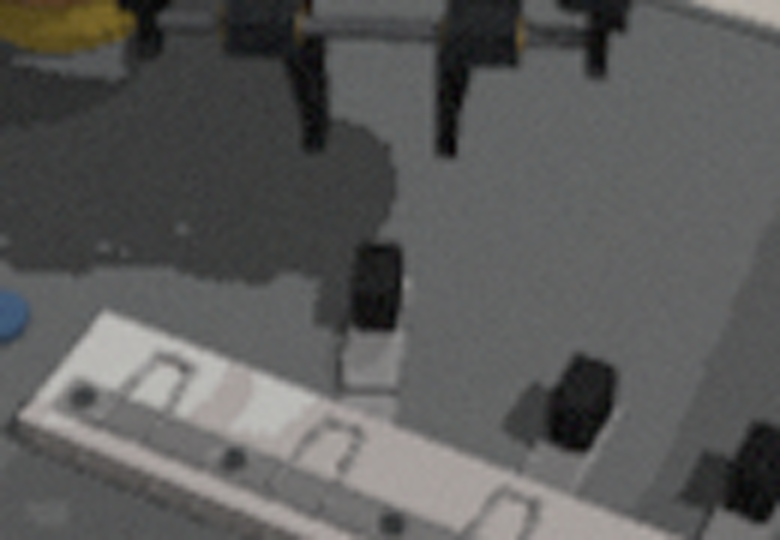

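The fingers at crop (315,150) and (447,152) straddle the handle at (378,285), and the line is at (370,388), outside the gap. Gripping.

```bash
python3 - <<'E'
from b import *
s=load('scene15.png')
print('line',corr('scene',s,240+370/6-.4,195+388/6-.4,.017),'handle front-bottom',corr('scene',s,240+374/6-.4,195+332/6-.4,.017))
E
python3 -m jog '0.5 0 -2 -40 0;0.5 0 0 -30 0;0.5 0 0 -18 0;0.5 0 0 -10 0;0.5 0 0 0 0'|grep -v ee_; python3 -m jog '0 0 0 0 0;0 0 0 0 0;0 0 0 0 0;0 0 0 0 0;0 0 0 0 0'
```

```text
line [649.29660654 -25.17360387] handle front-bottom [621.21868026 -37.69707726]
time_s: 46.72
tcp_pos: [0.6089, -0.0421, 0.0285]
wrist_force: [0.8, 0.1, -0.5]
gripper_width: 0.497
gripper_force: 0.0
time_s: 47.35
tcp_pos: [0.6097, -0.0416, 0.0293]
ee_rot: [[-0.924, -0.383, 0.001], [-0.383, 0.924, -0.0], [-0.001, -0.0, -1.0]]
wrist_force: [-0.1, -0.4, 2.8]
gripper_width: 0.228
gripper_force: 30.0
```

```bash
python3 -m jog '0 -14 -5.8 0 0;0 -14 -5.8 0 0;0 -14 -5.8 0 0;0 -2 9 0 -4.7;0 -2 9 0 -4.7'|grep -v ee_; python3 -m jog '0 -2 9 0 -4.7;0 -1 9 0 -4.7;0 -1 8.2 0 -4.6; 0 0 0 0 0;0 0 0 0 0'; python3 -m jog '0 1 0 0 0;0 0 0 0 0'|grep -v ee_;python3 - <<'E'
from b import *
s=cap('scene','scene16.png'); p=r.sense()['tcp_pos']*1000; print(p); steel('scene',s,[(p[0]+60,p[1])],25)
E
```

```text
time_s: 47.98
tcp_pos: [0.5617, -0.0424, 0.0292]
wrist_force: [-0.4, -3.1, 5.6]
gripper_width: 0.228
gripper_force: 30.0
time_s: 48.6
tcp_pos: [0.5578, -0.0154, 0.0292]
ee_rot: [[-1.0, 0.016, -0.001], [0.016, 1.0, -0.0], [0.001, -0.0, -1.0]]
wrist_force: [-0.5, 1.3, 6.5]
gripper_width: 0.231
gripper_force: 30.0
time_s: 48.85
tcp_pos: [0.5578, -0.0154, 0.0292]
wrist_force: [-2.9, 1.1, 9.0]
gripper_width: 0.226
gripper_force: 30.0
[557.82263019 -15.4273069   29.22991814]
scene steel c [611.7 -16.5] LxW 37.9 23.3 ang rect/pca -5.9 -4.9 tip [630.6 -18.2] origin=tip-75 [555.9 -11.8] origin=c-45 [566.9 -12.7]
```

```bash
python3 -m jog '0 14 -0.1 0 0;0 14 -0.1 0 0;0 10 -0.1 0 0;0 10 -0.1 0 0; 0 0 0 0 0'|grep -v ee_; python3 -m jog '0 8 0 0 0;0 8 0 0 0;0 5 0 0 0;0 4 0 0 0;0 0 0 0 0'|grep -v ee_;python3 -m jog '0 0 0 0 0; 0 0 0 0 0'|grep -v ee_
```

```text
time_s: 49.52
tcp_pos: [0.6053, -0.0166, 0.0292]
wrist_force: [-3.7, -0.7, 8.9]
gripper_width: 0.23
gripper_force: 30.0
time_s: 50.15
tcp_pos: [0.6293, -0.0166, 0.0292]
wrist_force: [-6.2, 0.0, 10.0]
gripper_width: 0.23
gripper_force: 30.0
time_s: 50.4
tcp_pos: [0.6293, -0.0166, 0.0292]
wrist_force: [-5.6, -0.2, 9.3]
gripper_width: 0.227
gripper_force: 30.0
```

```bash
python3 -m jog '0 1 0.2 0 0;0 0 0 0 0;0.45 0 0 0 0;0.45 0 0 0 0;0.45 0 0 0 0'|grep -v ee_; python3 -m jog '0.45 0 0 20 0;0.45 0 0 40 0;0.45 -40 0 20 0;0.45 -40 -10 20 0;0.45 -40 -40 0 0'|grep -v ee_;python3 -m jog '0.45 -40 -40 0 0;0.45 -40 -40 0 0;0.45 0 -40 0 0;0.45 0 -40 0 0;0.45 0 -40 0 0'|grep -v ee_; python3 - <<'E'
from prof import *
t=cap('top','top17.png'); s=cap('scene','scene17.png')
for nm,o in (('gap3',(628,-16)),('gap2',(629.4,62.2)),('gap1',(630.7,140.2))):
    S,v=prof(t,o,-.9,14,60,.5)
    i=np.argmax(v[:30]>70); j=np.where((S>42)&(v>120))[0][0]
    print(nm,'edges',S[i],S[j],'dist',S[j]-S[i],' '.join('%d:%d'%(a,b) for a,b in zip(S[40::4],v[40::4])))
    m=(hsv(t)[:,:,2]<45).astype(np.uint8); u,w=proj(t,[(o[0])/1000,o[1]/1000,.045])
    for b,st,ce in blobs(m,15):
        if np.hypot(ce[0]-u,ce[1]-w)<10: print('   handle',corr('top',t,*ce,.045).round(1),st)
    # steel lateral edges at s=30..38
    g=up(t,1).astype(np.float32)
    for ss in (28,38):
        ys=np.arange(-20,20.1,.5); vals=np.array([np.mean([cv2.remap(g,*[np.float32([[q]]) for q in proj(t,[(o[0]+ss+e-1)/1000,(o[1]-.0157*(ss+e)+y-1.5)/1000,.017])],1)[0,0] for e in (-2,0,2)]) for y in ys])
        th=(vals.max()+np.median(np.r_[vals[:6],vals[-6:]]))/2; k=ys[vals>th]; print('   s',ss,'steel y',k.min(),k.max(),'mid',(k.min()+k.max())/2)
for P0,zz in (([.4637,.2656],.065),([.488,-.2754],.062)):
  for n,c in (('scene',s),('top',t)):
    m=cv2.inRange(hsv(c),(3,90,40),(16,255,255))
    for b,st,ce in blobs(cv2.morphologyEx(m,cv2.MORPH_CLOSE,np.ones((3,3))),150):
        if np.hypot(*(ce-proj(c,[*P0,zz])))>20: continue
        cn=np.vstack(cv2.findContours(b.astype(np.uint8),0,1)[0]); P=np.array([ray(c,u,v,zz)[:2] for u,v in cv2.convexHull(cn)[:,0]])*1000
        print(n,cv2.minEnclosingCircle(P.astype(np.float32)))
E
```

```text
time_s: 51.02
tcp_pos: [0.6336, -0.0152, 0.028]
wrist_force: [-0.1, -0.0, 0.9]
gripper_width: 0.431
gripper_force: 0.0
time_s: 51.65
tcp_pos: [0.5144, -0.0644, 0.1302]
wrist_force: [-0.1, -0.3, -0.2]
gripper_width: 0.447
gripper_force: 0.0
time_s: 52.28
tcp_pos: [0.434, -0.2662, 0.1286]
wrist_force: [0.6, -0.2, -0.7]
gripper_width: 0.449
gripper_force: 0.0
gap3 edges 21.0 49.5 dist 28.5 34:112 36:112 38:111 40:108 42:102 44:95 46:89 48:105 50:125 52:147 54:155 56:154 58:145
   handle [625.8 -18.5] [303 148   7  10  57]
   s 28 steel y -9.0 13.5 mid 2.25
   s 38 steel y -9.5 12.5 mid 1.5
gap2 edges 20.5 48.5 dist 28.0 34:112 36:112 38:110 40:105 42:98 44:88 46:97 48:115 50:141 52:154 54:159 56:155 58:147
   handle [626.3  58.9] [276 148   8  10  60]
   s 28 steel y -10.0 12.5 mid 1.25
   s 38 steel y -9.5 12.5 mid 1.5
gap1 edges 20.0 47.5 dist 27.5 34:119 36:122 38:124 40:124 42:118 44:114 46:112 48:127 50:143 52:158 54:163 56:162 58:156
   handle [627.2 136. ] [249 147   7  10  56]
   s 28 steel y -11.5 11.5 mid 0.0
   s 38 steel y -11.5 11.0 mid -0.25
scene ((463.900634765625, 264.4288330078125), 43.88410568237305)
top ((463.1705322265625, 263.4076232910156), 43.259830474853516)
scene ((489.4619140625, -275.5492858886719), 63.64672088623047)
```

All three lines read within about 1 mm of the mouths, both covers are still seated, and the gripper is clear. Handing in.

```bash
python3 -c "
from station import r
print(r.finish_job())"
```

```text
the job is handed in; nothing more can be done
None
```

The job is handed in: both covers are seated level on the cup and bowl, and all three gauge blades are in gaps 1 to 3 with their black lines within about 1 mm of the mouths, including the gap 3 blade, which was knocked out and put back.

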